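Clear the tray, lay the base plate on the measuring stage, restock the tray

ROBOT

A 7-joint arm with a two-finger parallel gripper is mounted at the origin on the work surface. World frame = base frame: x ahead of the robot, y to its left, z up, the work surface at z = 0. Lengths are in m, angles in rad, forces in N, time in s.
With the tool pointing down it reaches from about 0.4 to 0.85 m from the base axis. Payload 10.4 kg.
Tool frame: the origin (TCP) lies on the centre line of the jaws, within the pads' length; the fingertips stand 11 mm ahead of it and the grasp point (between the pads) lies 8 mm behind it (tip_reach is the distance from the TCP to the fingertips, in m); z points along the fingers, y is the line along which they close (so a half turn about z gives the same grasp; the last joint's range is limited). The gripper opens to 85 mm and grips with 20 to 120 N. Pads are 22 mm wide; open, the fingers measure 114 mm over their backs; the gripper's body (76 mm by 85 mm) begins 54 mm behind the grasp point. The pads swing forward as they close: fully open they stand 13 mm farther back than shut.
Start: joints at [1.222, 0.332, -0.065, 1.46, 0.022, 1.35, -0.088], TCP at [0.2, -0.592, 0.242] pointing down, gripper open.
Joint ranges: [-2.6, 2.6], [-0.5, 2.12], [-1.47, 1.34], [0.16, 2.42], [-1.27, 4.41], [0.06, 2.06], [-2.6, 2.6]. Speed limits (rad/s): [2.22, 2.22, 2.79, 2.79, 3.14, 3.14, 3.14].

INTERFACE

Orientations are given as a unit quaternion [x, y, z, w].
In Python, from workcell import get_obs, camera, hand_in, tip_reach gives the robot as it stands. The module is installed in compiled form; this text tells all that it offers.
- The arm moves only by the tool move_arm, never from a script. Its argument "plan" is a list of rows, each an object with "delta_pos": the shift along the tool's x, y, z in a scale on which 1.0 is 600 mm, a list of three; "turn": the turn, a rotation vector about the tool's x, y, z in normalised numbers (1 is pi rad), a list of three; "fingers": the closure, from 0 (fully open) to 1 (shut). A call has 1 to 12 rows; each row is the pose to reach, as a shift and turn from the pose commanded when the call began, along the tool's axes at that moment; what a row does not reach only later rows make up. A row lasts 1/8 s, in which the tool goes at most 62.5 mm and 10.7 degrees, less where a joint would pass 70% of its speed; a pose out of reach is approached as far as the arm can. A shift or turn number past 1, either way, is cut back to 1. A call with a gripper value outside its range is refused whole. The fingers move at their own pace and stop on an object; "force" is the grip in N (left out, the last holds). Time passes only in rows, so rows that repeat a pose let the fingers close. It gives the time, the measured TCP pose, the force, the opening and the grip force at its end, in the units of the state.
- get_obs(): the state, without advancing time (a new reading comes with each control period).
- camera(name): name is "side" or "top" or "wrist"; returns a dict with "color" (384x512x3 uint8, red, green, blue), "range_z" (384x512 float32, m along the optical axis (not along the pixel's ray), 0 where there is no reading), "fx", "fy", "cx", "cy" (pixels), "k1" (the pictures are not rectified: a ray, as slopes to the right and down, at radius r is drawn at 1 + k1 r^2 times it, then the intrinsics apply), "R" (3x3) and "t" (3): a world point X has camera coordinates R X + t; the wrist camera has in their place "tool_from_camera" (4x4, takes a point from camera to tool coordinates, whose origin is the TCP and whose axes are the flange's). Camera axes: x right, y down, z forward; pixel columns grow to the right and rows downward; lengths in m; the calibration is good to about 2 mm. A picture is of the moment at which its call begins: read the wrist's pose just before it.
- hand_in(): hands the job in; it is judged then, once.
The state is a dict: "clock": time; "joint_pos": joint angles; "joint_velocities": joint speeds; "tau": joint torques, N m; "position": TCP position; "ee_rot": TCP orientation; "ft_force": force on the tool from outside, world axes, zero at the start; "torque": the same for the moment, N m; "grip_width": opening from 0.0 (shut) to 1.0 (fully open); "grasp_force": force on a finger pad.
Only numpy, scipy, OpenCV 4.12 (cv2) and the standard library are available. Lean on these libraries where they do the work, as an engineer would, in place of code of your own. Each camera call takes 0.05 s, during which the arm holds its last target. There are 200 camera calls.

TASK

Move the three setting-up pieces (hollow cylinder, slotted block, screw jack) that stand in front of the base plate in the storage tray over to the cork side mat, all three standing upright. Then fetch the heavy base plate by its handle and lay it on the measuring stage: set one edge down on the stage first with the plate clearly tilted, then pivot it gently down flat, centred on the stage and lined up with it, and let go. Last, stand each of the three pieces upright again on the very spot in the tray where it stood at the start.

Things in the scene. Friction and masses are not known exactly. Their poses are not given: they have to be found in the camera images.
- tray: Storage tray, fixed: flat blue sheet with grey lining, 170 (x) x 230 (y) x 5 mm, with a 12 mm lip along its far (+x) side only. The plate lies on its far half; the three pieces stand in a row along its near half, about 80 mm apart, in any order. Origin: centre of the underside (table height); things stand 5 mm above it. x points to the lip, y along the row.
- mat: Side mat, fixed: plain brown cork, 100 (x) x 230 (y) x 4 mm thick, lying on the table, empty at the start. Origin: centre of the underside, x across, y along.
- stage: Measuring stage, fixed: flat aluminium top 90 (x) x 200 (y) mm with two dark grooves, on a dark base 110 x 190 mm, with a black micrometer thimble on its far side below the top. Empty at the start. Origin: centre of the underside at table height; the top surface is 40 mm above it; x across, y along.
- plate: Base plate, bright steel, 70 (x) x 180 (y) x 8 mm, about 0.8 kg, a dark mark at each corner. Black bar handle on top along y over the centre: 80 long, 12 wide (x), 14 high, 38 to 52 mm above the underside, on posts 34 mm either side of centre; grip it from above across its 12 mm width. Same both ways round. Origin: centre of the underside.
- cylinder: Hollow steel cylinder (cylindrical square), outside diameter 44 mm, 90 mm tall, with an open bore of 28 mm in the top, about 0.6 kg, standing upright. Origin: centre of the underside, z up.
- block: Slotted setting block of dark steel standing on end: 40 (x) x 50 (y) mm in plan, 80 mm tall, about 0.6 kg, with an upright slot 20 mm wide and 18 mm deep in its -x face. Can be gripped across its 40 mm (x) or 50 mm (y). Origin: centre of the underside, z up.
- jack: Screw jack, standing upright, 78 mm tall, about 0.45 kg: dark foot of 50 mm diameter (0 to 14 mm), dark straight body of 34 mm diameter (14 to 62 mm), bright screw of 16 mm (62 to 70 mm) and a bright round head of 28 mm (70 to 78 mm). Grip it by the body. Origin: centre of the underside, z up.
There are look-alikes about, which are no part of the job. Leave any green look-alike of the block alone. Leave any blue look-alike of the cylinder alone.

How it is judged:
By the outcome, as a careful person would: the job done as asked, in the order asked, and still so for the second after the job is handed in, with the robot touching nothing.
It also fails if it takes over 152 s, if anything falls off the work surface, if the arm or the gripper's body presses on something with over 40 N, if the wrist force passes 120 N, or if a joint passes its speed limit or range.

## Working session

There is one attempt and no reset: what is moved stays moved. The work goes in short steps, Python scripts to look and compute and a tool call to move; the robot and the scene stay as the last step left them, time stands still between calls to the robot, and variables do not carry over. Pictures are saved under pics/ and viewed, at most 14 in all, crops included, and the job is handed in when it is done.

Besides the shell and the picture viewer there is one more tool, called after "Emit:" as name(argument=value, ...) on one line, values as JSON. move_arm: Moves the arm, as the interface text tells. Its arguments: {"type":"object","properties":{"plan":{"type":"array","items":{"type":"object","properties":{"delta_pos":{"type":"array","items":{"type":"number"}},"turn":{"type":"array","items":{"type":"number"}},"fingers":{"type":"number"}}}},"force":{"type":"number"}},"required":["plan"]}

```bash
mkdir -p pics
python3 - <<'E'
from workcell import *
import cv2
print(get_obs(), tip_reach() if callable(tip_reach) else tip_reach)
for n in ("top","side"):
    c=camera(n); cv2.imwrite(f"pics/{n}0.png",cv2.resize(c["color"][:,:,::-1],(800,600),interpolation=cv2.INTER_CUBIC))
    print(n,{k:v for k,v in c.items() if k not in("color","range_z")})
E
```

```text
{'clock': 0.0, 'joint_pos': array([ 1.22240053,  0.33285821, -0.06468978,  1.46092172,  0.02159911,
        1.34990855, -0.08851265]), 'joint_velocities': array([-1.15106569e-04,  5.85230419e-04,  5.45834983e-04, -3.97114511e-04,
       -1.92064402e-04, -9.52444922e-05, -1.48396463e-04]), 'tau': array([ 2.61239993e-04, -6.25451803e+01,  4.91578924e-02, -3.91601515e+01,
        1.62036525e-02,  1.00239721e-02,  1.25701050e-07]), 'position': array([ 0.19991618, -0.59179049,  0.24153379]), 'ee_rot': array([ 9.86761366e-01,  1.62177423e-01, -1.46772026e-04, -6.84670546e-04]), 'ft_force': array([ 0.16155577, -0.08224081,  1.74640186]), 'torque': array([0.04238933, 0.02546514, 0.00552931]), 'grasp_force': 0.0, 'grip_width': 0.9986672382171201} 0.011
top {'fx': 447.204847731097, 'fy': 447.204847731097, 'cx': 257.57016580509566, 'cy': 197.51587516331088, 'k1': -0.042202300423252626, 'R': array([[ 0.01470231, -0.99988944, -0.00222648],
       [-0.99323693, -0.01434794, -0.11521518],
       [ 0.11517049,  0.00390535, -0.99333806]]), 't': array([-0.0187875 ,  0.52021826,  1.02519238])}
side {'fx': 381.2880589599847, 'fy': 381.2880589599847, 'cx': 262.58152959344824, 'cy': 190.6079820456437, 'k1': -0.02351582206150744, 'R': array([[-0.97512663, -0.22150721, -0.00791231],
       [-0.12031565,  0.55896323, -0.82041712],
       [ 0.186151  , -0.79905861, -0.57171072]]), 't': array([0.47525474, 0.11633445, 0.88039321])}
```

View pics/top0.png

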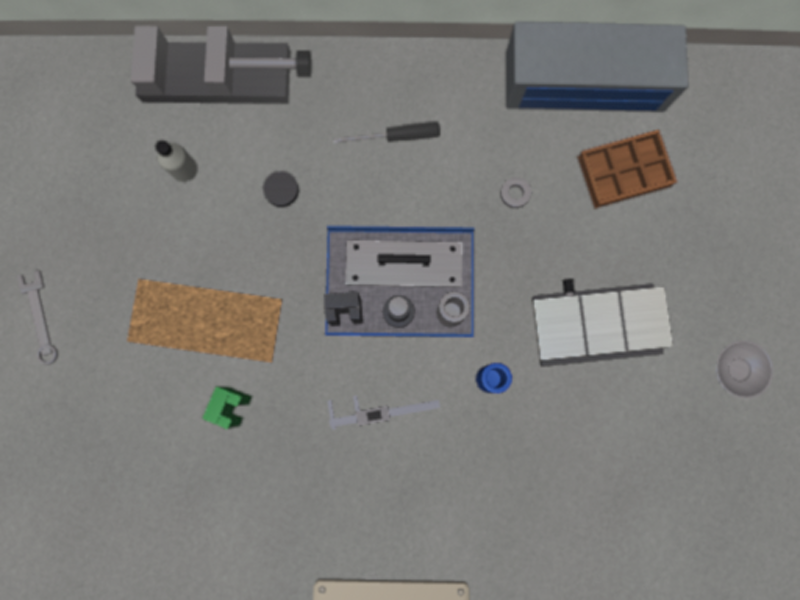

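View pics/side0.png

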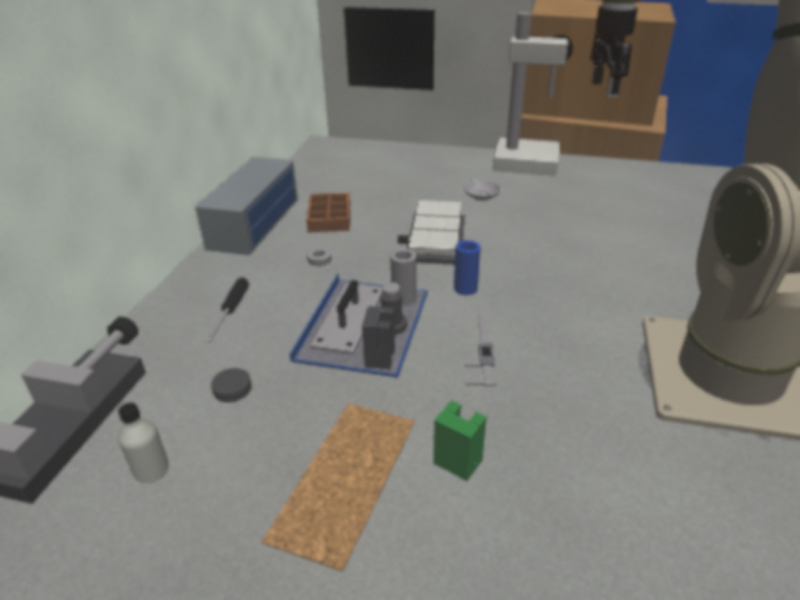

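```bash
cat > h.py <<'E'
import numpy as np, cv2
from scipy.spatial.transform import Rotation as Ro
from workcell import *
def ray(c,u,v):
    d=np.array([(u-c["cx"])/c["fx"],(v-c["cy"])/c["fy"]]); s=d.copy()
    for _ in range(20): s=d/(1+c["k1"]*(s@s))
    return np.array([s[0],s[1],1.])
def ext(c,o=None):
    "camera->world R,t"
    if "R" in c: return c["R"].T,-c["R"].T@c["t"]
    T=c["tool_from_camera"]; Rt=Ro.from_quat(o["ee_rot"]).as_matrix()
    return Rt@T[:3,:3],Rt@T[:3,3]+o["position"]
def pt(c,u,v,z,o=None):
    "world point of pixel on plane z"
    R,t=ext(c,o); d=R@ray(c,u,v); return t+d*(z-t[2])/d[2]
def crop(c,u0,v0,w,h,s):
    "enlarged so that pixel (u,v) is at ((u-u0+.5)*s-.5)"
    return cv2.resize(c["color"][v0:v0+h,u0:u0+w,::-1],None,fx=s,fy=s,interpolation=cv2.INTER_CUBIC)
def unc(p,u0,v0,s): return (p[0]+.5)/s-.5+u0,(p[1]+.5)/s-.5+v0
E
python3 - <<'E'
from h import *
c=camera("top")
np.save("top.npy",c,allow_pickle=True)
cv2.imwrite("pics/tray.png",crop(c,203,140,106,80,7.5))
a=crop(c,78,174,110,60,7); b=crop(c,335,174,110,60,7)
cv2.imwrite("pics/ms.png",cv2.resize(np.vstack([a,b]),None,fx=5/7,fy=5/7))
R,t=ext(c)
def cloud():
    v,u=np.mgrid[0:384,0:512]
    P=np.dstack([u,v]).reshape(-1,1,2).astype(float)
    n=np.array([ray(c,*p[0]) for p in P]); W=(n*c["range_z"].reshape(-1,1))@R.T+t
    return W.reshape(384,512,3)
W=cloud(); np.save("W.npy",W)
for u,v in [(255,202),(290,197),(219,194),(300,150),(258,180),(135,205),(380,208),(250,300)]: print(u,v,W[v,u].round(4))
E
```

```text
255 202 [ 0.5059 -0.0056  0.066 ]
290 197 [ 0.524  -0.0884  0.0199]
219 194 [0.5209 0.0752 0.0837]
300 150 [ 0.6412 -0.1129  0.0083]
258 180 [ 0.5647 -0.0116  0.0143]
135 205 [0.501  0.2857 0.0035]
380 208 [ 0.4989 -0.2981  0.0386]
250 300 [0.2794 0.0032 0.0017]
```

View pics/tray.png

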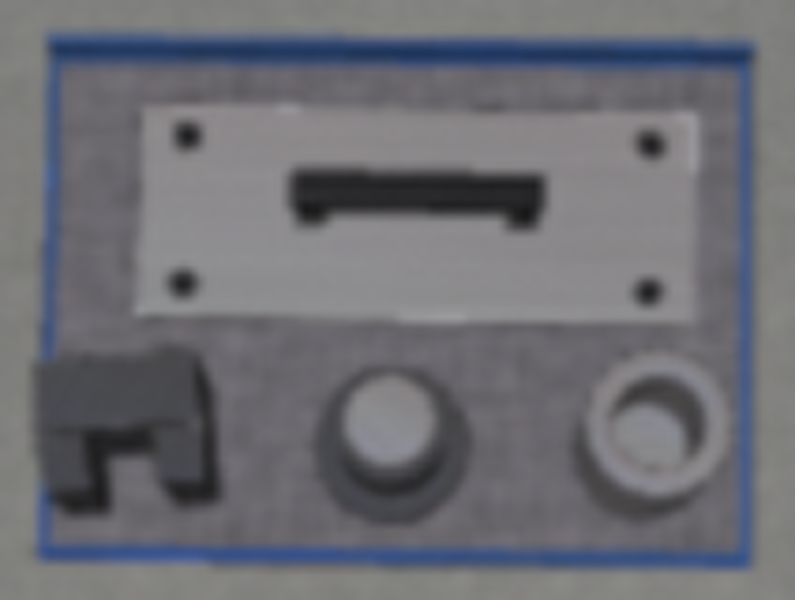

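View pics/ms.png

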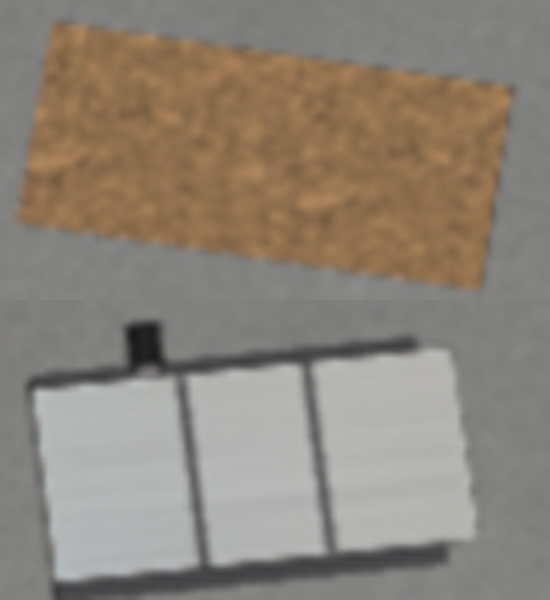

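Run:
```python
from h import *
c=np.load("top.npy",allow_pickle=True).item(); W=np.load("W.npy")
def show(n,pts,o,s,z):
    P=np.array([pt(c,*unc(p,*o,s),z)[:2] for p in pts]); print(n,P.round(4).tolist(),'mean',P.mean(0).round(4))
    if len(P)==4:
        e=[P[(i+1)%4]-P[i] for i in range(4)]; print('  sides',[round(float(np.linalg.norm(x)),4) for x in e],'ang',[round(float(np.degrees(np.arctan2(x[1],x[0]))),2) for x in e])
    return P
T=(203,140)
show('plate corners',[(141,105),(700,112),(694,324),(134,316)],T,7.5,.013)
show('marks',[(188,136),(651,144),(648,291),(183,284)],T,7.5,.013)
show('handle',[(290,190),(545,195)],T,7.5,.057)
show('tray near',[(38,558),(750,566)],T,7.5,.005)
show('jackhead',[(389,419)],T,7.5,.083); show('jackfoot',[(393,447)],T,7.5,.019)
show('cyl',[(657,426)],T,7.5,.095)
show('mat',[(55,22),(513,87),(481,290),(17,222)],(78,174),5,.004)
show('stage',[(33,90),(448,50),(477,240),(56,280)],(335,174),5,.04)
show('block',[(37,360),(193,351)],T,7.5,.085)
for n,(u0,u1,v0,v1),z in [('block',(205,235,183,212),.085),('jack',(243,270,185,212),.083),('cyl',(278,304,185,212),.095)]:
    w=W[v0:v1,u0:u1].reshape(-1,3); m=w[np.abs(w[:,2]-z)<.006]; print(n,len(m),m.mean(0).round(4))
    print(cv2.minAreaRect((m[:,:2]*1000).astype(np.float32)))
```

```text
plate corners [[0.6285, 0.0783], [0.6288, -0.1026], [0.5595, -0.101], [0.5595, 0.0789]] mean [ 0.5941 -0.0116]
  sides [0.1809, 0.0694, 0.1798, 0.0691] ang [-89.92, 178.66, 90.0, -0.46]
marks [[0.6185, 0.0629], [0.618, -0.0868], [0.57, -0.0861], [0.5701, 0.0634]] mean [ 0.5942 -0.0117]
  sides [0.1497, 0.0481, 0.1495, 0.0484] ang [-90.19, 179.2, 89.95, -0.6]
handle [[0.5929, 0.0277], [0.5925, -0.0512]] mean [ 0.5927 -0.0117]
tray near [[0.4817, 0.1085], [0.4825, -0.12]] mean [ 0.4821 -0.0057]
jackhead [[0.5189, -0.0043]] mean [ 0.5189 -0.0043]
jackfoot [[0.5177, -0.005]] mean [ 0.5177 -0.005 ]
cyl [[0.5165, -0.0836]] mean [ 0.5165 -0.0836]
mat [[0.5656, 0.4032], [0.5367, 0.1768], [0.4381, 0.1889], [0.4673, 0.4161]] mean [0.5019 0.2963]
  sides [0.2282, 0.0993, 0.2291, 0.0991] ang [-97.28, 173.02, 82.69, -7.5]
stage [[0.5361, -0.207], [0.558, -0.4036], [0.4685, -0.4148], [0.4473, -0.2171]] mean [ 0.5025 -0.3106]
  sides [0.1978, 0.0902, 0.1988, 0.0894] ang [-83.64, -172.88, 96.12, 6.51]
block [[0.5349, 0.1012], [0.5383, 0.0546]] mean [0.5366 0.0779]
block 329 [0.5194 0.0773 0.0835]
((517.2740478515625, 77.0601577758789), (39.96459197998047, 50.188514709472656), 5.885682582855225)
jack 117 [ 0.5187 -0.0046  0.0813]
((519.1533813476562, -4.4354448318481445), (25.43882179260254, 24.763227462768555), 0.5420442819595337)
cyl 183 [ 0.5175 -0.084   0.0934]
((517.5452880859375, -84.34000396728516), (40.55854034423828, 42.50227737426758), 2.6406712532043457)
```

```bash
cat >> h.py <<'E'
def Rt(yaw,tilt=0):
    "tool down, tool x at yaw deg; tilt deg about tool x"
    a=np.radians(yaw); x=np.array([np.cos(a),np.sin(a),0]); z=np.array([0,0,-1.])
    return np.column_stack([x,np.cross(z,x),z])@Ro.from_rotvec([np.radians(tilt),0,0]).as_matrix()
def go(*wps):
    o=get_obs(); R0=Ro.from_quat(o["ee_rot"]).as_matrix()
    print("t",round(o["clock"],2),"pos",o["position"].round(4),"F",o["ft_force"].round(1),"w",round(o["grip_width"],3),"g",round(o["grasp_force"],1))
    for w in wps:
        R=Rt(*w[3:]); print([round(float(v),4) for v in R0.T@(np.array(w[:3])-o["position"])],[round(float(v),4) for v in Ro.from_matrix(R0.T@R).as_rotvec()])
E
python3 - <<'E'
from h import *
W=np.load("W.npy")
go((.5175,0,.3,90))
w=W[230:255,305:330].reshape(-1,3); m=w[w[:,2]>.07]; print(m.mean(0),m.max(0),m.min(0))
E
```

```text
t 0.15 pos [ 0.2    -0.5919  0.2417] F [ 0.8 -0.7 -0.4] w 1.002 g 0.0
[0.4903, -0.4591, -0.0578] [-0.0009, -0.0006, -1.245]
[ 0.41782501 -0.14336141  0.0960886 ] [ 0.43895309 -0.0153251   1.07825783] [ 0.39705443 -0.16627018  0.07012766]
```

The rows are not in the units I measure in: shifts go in shares of 600 mm and turns go in shares of pi rad. I convert before sending: 0.49 m / 0.6 = 0.8167, -0.459 m / 0.6 = -0.765, -1.245 rad / 3.1416 = -0.3963.

Emit:
move_arm(plan=[{"delta_pos": [0.8167, -0.765, -0.0967], "turn": [-0.0003, -0.0003, -0.3963], "fingers": 0.25}, {"delta_pos": [0.8167, -0.765, -0.0967], "turn": [-0.0003, -0.0003, -0.3963], "fingers": 0.25}, {"delta_pos": [0.8167, -0.765, -0.0967], "turn": [-0.0003, -0.0003, -0.3963], "fingers": 0.25}, {"delta_pos": [0.8167, -0.765, -0.0967], "turn": [-0.0003, -0.0003, -0.3963], "fingers": 0.25}, {"delta_pos": [0.8167, -0.765, -0.0967], "turn": [-0.0003, -0.0003, -0.3963], "fingers": 0.25}, {"delta_pos": [0.8167, -0.765, -0.0967], "turn": [-0.0003, -0.0003, -0.3963], "fingers": 0.25}, {"delta_pos": [0.8167, -0.765, -0.0967], "turn": [-0.0003, -0.0003, -0.3963], "fingers": 0.25}, {"delta_pos": [0.8167, -0.765, -0.0967], "turn": [-0.0003, -0.0003, -0.3963], "fingers": 0.25}, {"delta_pos": [0.8167, -0.765, -0.0967], "turn": [-0.0003, -0.0003, -0.3963], "fingers": 0.25}, {"delta_pos": [0.8167, -0.765, -0.0967], "turn": [-0.0003, -0.0003, -0.3963], "fingers": 0.25}, {"delta_pos": [0.8167, -0.765, -0.0967], "turn": [-0.0003, -0.0003, -0.3963], "fingers": 0.25}, {"delta_pos": [0.8167, -0.765, -0.0967], "turn": [-0.0003, -0.0003, -0.3963], "fingers": 0.25}], force=60)

```text
clock: 1.65
position: [0.5181, 0.0038, 0.3004]
ee_rot: [0.705, 0.709, 0.0, -0.0]
ft_force: [-0.4, -0.9, 0.2]
grip_width: 0.743
grasp_force: 0.0
```

Emit:
move_arm(plan=[{"delta_pos": [0, 0, 0], "turn": [0, 0, 0], "fingers": 0.25}, {"delta_pos": [0, 0, 0], "turn": [0, 0, 0], "fingers": 0.25}])

```text
clock: 1.9
position: [0.517, -0.0019, 0.3001]
ee_rot: [0.708, 0.706, -0.001, 0.001]
ft_force: [0.2, -0.2, -0.6]
grip_width: 0.753
grasp_force: 0.0
```

Run:
```python
from h import *
o=get_obs(); print(o["position"],o["grip_width"],o["joint_pos"])
c=camera("wrist"); print(c["tool_from_camera"].round(3))
R,t=ext(c,o)
v,u=np.mgrid[0:384,0:512]
n=np.array([ray(c,a,b) for a,b in zip(u.ravel(),v.ravel())])
W=(n*c["range_z"].reshape(-1,1))@R.T+t; ok=c["range_z"].ravel()>0
for nm,x,y,z in [('block',.5175,.077,.085),('jack',.5187,-.0045,.083),('cyl',.517,-.084,.095)]:
    m=W[ok&(abs(W[:,2]-z)<.006)&(abs(W[:,0]-x)<.04)&(abs(W[:,1]-y)<.04)]
    print(nm,len(m)); 
    if len(m)>9: print(m.mean(0).round(4),m.min(0).round(4),m.max(0).round(4),cv2.minAreaRect((m[:,:2]*1000).astype(np.float32)))
cv2.imwrite("pics/w1.png",c["color"][:,:,::-1])
```

```text
[ 0.51703987 -0.00186912  0.30013178] 0.7532287991552125 [ 0.59973701  0.12562335 -0.74067187  1.61971312  0.08746169  1.429906
 -0.1515374 ]
[[-0.    -0.945 -0.328  0.083]
 [ 1.     0.    -0.001 -0.001]
 [ 0.001 -0.328  0.945 -0.131]
 [ 0.     0.     0.     1.   ]]
block 1185
[0.5186 0.0768 0.0841] [0.4947 0.0499 0.0791] [0.5382 0.1027 0.0865] ((516.1536865234375, 75.83900451660156), (39.92399215698242, 50.16781997680664), 6.026160717010498)
jack 343
[ 0.5181 -0.0046  0.082 ] [ 0.5054 -0.0186  0.0773] [0.5317 0.0083 0.0841] ((518.5758666992188, -5.201541900634766), (26.908058166503906, 26.282976150512695), 89.33655548095703)
cyl 483
[ 0.517  -0.0839  0.0937] [ 0.4953 -0.106   0.089 ] [ 0.5377 -0.0633  0.096 ] ((516.43408203125, -84.72383880615234), (42.371849060058594, 42.77822494506836), 0.7898952960968018)
```

View pics/w1.png

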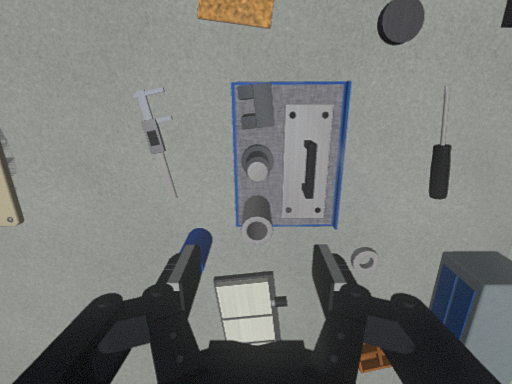

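```bash
python3 -c "
from h import *
go((.5167,.0765,.13,96),(.5167,.0765,.047,96))"
```

```text
t 1.95 pos [ 0.5171 -0.0018  0.3002] F [0.1 0.3 0.5] w 0.753 g 0.0
[0.0786, -0.0005, 0.1701] [-0.0, 0.002, -0.1068]
[0.0788, -0.0006, 0.2531] [-0.0, 0.002, -0.1068]
```

Converted, 0.253 m / 0.6 = 0.4217, 0.21 m / 0.6 = 0.35, 0.002 rad / 3.1416 = 0.0006.

Emit:
move_arm(plan=[{"delta_pos": [0.1317, -0.0017, 0.2833], "turn": [0, 0.0006, -0.0341], "fingers": 0.25}, {"delta_pos": [0.1317, -0.0017, 0.2833], "turn": [0, 0.0006, -0.0341], "fingers": 0.25}, {"delta_pos": [0.1317, -0.0017, 0.2833], "turn": [0, 0.0006, -0.0341], "fingers": 0.25}, {"delta_pos": [0.1317, -0.0017, 0.2833], "turn": [0, 0.0006, -0.0341], "fingers": 0.25}, {"delta_pos": [0.1317, -0.0017, 0.2833], "turn": [0, 0.0006, -0.0341], "fingers": 0.25}, {"delta_pos": [0.1317, -0.0017, 0.35], "turn": [0, 0.0006, -0.0341], "fingers": 0.25}, {"delta_pos": [0.1317, -0.0017, 0.4217], "turn": [0, 0.0006, -0.0341], "fingers": 0.25}, {"delta_pos": [0.1317, -0.0017, 0.4217], "turn": [0, 0.0006, -0.0341], "fingers": 0.25}, {"delta_pos": [0.1317, -0.0017, 0.4217], "turn": [0, 0.0006, -0.0341], "fingers": 0.25}, {"delta_pos": [0.1317, -0.0017, 0.4217], "turn": [0, 0.0006, -0.0341], "fingers": 0.25}])

```text
clock: 3.2
position: [0.518, 0.0781, 0.0494]
ee_rot: [0.669, 0.744, 0.001, 0.001]
ft_force: [0.5, -0.5, 0.7]
grip_width: 0.747
grasp_force: 0.0
```

Emit:
move_arm(plan=[{"fingers": 0.7}, {"fingers": 0.7}, {"fingers": 0.7}, {"fingers": 0.7}, {"fingers": 0.7}])

```text
validation failed for argument at $.pl...
```

```bash
python3 -c "
from h import *
go((.5167,.0765,.09,96),(.512,.3704,.17,82.7),(.512,.3704,.056,82.7),(.512,.3704,.0465,82.7))
print(get_obs())"
```

```text
t 3.2 pos [0.518  0.0781 0.0494] F [ 0.5 -0.5  0.7] w 0.747 g 0.0
[-0.0014, -0.0013, -0.0406] [0.0037, -0.0001, 0.0017]
[0.2913, 0.0255, -0.1204] [0.0037, -0.0005, 0.2338]
[0.2913, 0.0251, -0.0064] [0.0037, -0.0005, 0.2338]
[0.2913, 0.0251, 0.0031] [0.0037, -0.0005, 0.2338]
{'clock': 3.2, 'joint_pos': array([ 0.39950941,  0.41109211, -0.73803663,  1.89801197,  0.33633175,
        0.95527034, -0.38725495]), 'joint_velocities': array([-0.00294555,  0.00484193,  0.00407577,  0.00942697,  0.00433178,
       -0.00567805, -0.00262604]), 'tau': array([ 6.58677542e-02, -5.04502881e+01, -9.30580616e+00, -3.09413338e+01,
        4.66855472e-04,  2.01030046e-02,  2.06520385e-02]), 'position': array([0.5179829 , 0.07809359, 0.04944144]), 'ee_rot': array([0.66851478, 0.74369657, 0.00139875, 0.00119965]), 'ft_force': array([ 0.4560636 , -0.52668683,  0.72097242]), 'torque': array([-0.02526306, -0.07693622,  0.00316073]), 'grasp_force': 0.0, 'grip_width': 0.7467637514210606}
```

Converted, 0.002 m / 0.6 = 0.0033, -0.001 m / 0.6 = -0.0017.

Emit:
move_arm(plan=[{"delta_pos": [-0.0017, -0.0017, 0.0033], "turn": [0, 0, 0], "fingers": 0.7}, {"delta_pos": [-0.0017, -0.0017, 0.0033], "turn": [0, 0, 0], "fingers": 0.7}, {"delta_pos": [-0.0017, -0.0017, 0.0033], "turn": [0, 0, 0], "fingers": 0.7}, {"delta_pos": [-0.0017, -0.0017, 0.0033], "turn": [0, 0, 0], "fingers": 0.7}, {"delta_pos": [-0.0017, -0.0017, 0.0033], "turn": [0, 0, 0], "fingers": 0.7}, {"delta_pos": [-0.0017, -0.0017, 0.0033], "turn": [0, 0, 0], "fingers": 0.7}], force=60)

```text
clock: 3.95
position: [0.5162, 0.0769, 0.0461]
ee_rot: [0.668, 0.744, 0.001, 0.0]
ft_force: [-0.1, -0.8, 6.3]
grip_width: 0.457
grasp_force: 58.7
```

```bash
python3 -c "
from h import *
go((.5167,.0765,.09,96),(.512,.3704,.17,82.7),(.512,.3704,.056,82.7),(.512,.3704,.0465,82.7))
o=get_obs();print(Ro.from_quat(o['ee_rot']).as_matrix().round(4)[:,0], o['joint_pos'].round(2))"
```

```text
t 3.95 pos [0.5162 0.0769 0.0461] F [-0.1 -0.8  6.3] w 0.457 g 58.7
[-0.0004, 0.0006, -0.0439] [0.0014, 0.0, 0.002]
[0.2923, 0.0273, -0.1239] [0.0014, -0.0001, 0.2342]
[0.2923, 0.0272, -0.0099] [0.0014, -0.0001, 0.2342]
[0.2923, 0.0271, -0.0004] [0.0014, -0.0001, 0.2342]
[-0.1066  0.9943 -0.    ] [ 0.4   0.41 -0.74  1.9   0.34  0.95 -0.39]
```

Converted, 0.292 m / 0.6 = 0.4867, 0.26 m / 0.6 = 0.4333, 0.234 rad / 3.1416 = 0.0745.

Emit:
move_arm(plan=[{"delta_pos": [0, 0, -0.05], "turn": [0, 0, 0], "fingers": 0.7}, {"delta_pos": [0, 0, -0.1333], "turn": [0, 0, 0], "fingers": 0.7}, {"delta_pos": [0.0833, 0.0083, -0.2], "turn": [0, 0, 0.0127], "fingers": 0.7}, {"delta_pos": [0.175, 0.0167, -0.2067], "turn": [0, 0, 0.0318], "fingers": 0.7}, {"delta_pos": [0.2667, 0.0267, -0.2067], "turn": [0, 0, 0.0477], "fingers": 0.7}, {"delta_pos": [0.3583, 0.035, -0.2067], "turn": [0, 0, 0.0637], "fingers": 0.7}, {"delta_pos": [0.4333, 0.0417, -0.2067], "turn": [0, 0, 0.0745], "fingers": 0.7}, {"delta_pos": [0.4867, 0.045, -0.2067], "turn": [0.0003, 0, 0.0745], "fingers": 0.7}, {"delta_pos": [0.4867, 0.045, -0.1667], "turn": [0.0003, 0, 0.0745], "fingers": 0.7}, {"delta_pos": [0.4867, 0.045, -0.1], "turn": [0.0003, 0, 0.0745], "fingers": 0.7}, {"delta_pos": [0.4867, 0.045, -0.0333], "turn": [0.0003, 0, 0.0745], "fingers": 0.7}, {"delta_pos": [0.4867, 0.045, -0.0133], "turn": [0.0003, 0, 0.0745], "fingers": 0.7}])

```text
clock: 5.45
position: [0.5095, 0.3685, 0.05]
ee_rot: [0.751, 0.661, -0.003, -0.001]
ft_force: [-0.8, -0.5, -6.9]
grip_width: 0.452
grasp_force: 74.1
```

Emit:
move_arm(plan=[{"delta_pos": [0, 0, 0], "turn": [0, 0, 0], "fingers": 0.7}, {"delta_pos": [0, 0, 0], "turn": [0, 0, 0], "fingers": 0.7}])

```text
clock: 5.7
position: [0.5119, 0.3711, 0.0552]
ee_rot: [0.751, 0.661, 0.001, -0.0]
ft_force: [0.2, -1.3, -6.8]
grip_width: 0.453
grasp_force: 74.1
```

```bash
python3 -c "
from h import *
go((.512,.3704,.0451,82.7),(.512,.3704,.12,82.7),(.5185,-.005,.2,90),(.5185,-.005,.13,90),(.5185,-.005,.037,90))"
```

```text
t 5.7 pos [0.5119 0.3711 0.0552] F [ 0.2 -1.3 -6.8] w 0.453 g 74.1
[-0.0007, 0.0001, 0.0101] [0.0007, -0.0022, 0.0004]
[-0.0005, 0.0002, -0.0648] [0.0007, -0.0022, 0.0004]
[-0.3719, 0.0543, -0.1456] [0.0009, -0.0022, -0.1271]
[-0.372, 0.0542, -0.0756] [0.0009, -0.0022, -0.1271]
[-0.3722, 0.0541, 0.0174] [0.0009, -0.0022, -0.1271]
```

Converted, 0.01 m / 0.6 = 0.0167, 0.008 m / 0.6 = 0.0133.

Emit:
move_arm(plan=[{"delta_pos": [0, 0, 0.0067], "turn": [0, 0, 0], "fingers": 0.7}, {"delta_pos": [0, 0, 0.0133], "turn": [0, 0, 0], "fingers": 0.7}, {"delta_pos": [0, 0, 0.0167], "turn": [0, 0, 0], "fingers": 0.7}, {"delta_pos": [0, 0, 0.0167], "turn": [0, 0, 0], "fingers": 0.7}])

```text
clock: 6.2
position: [0.5116, 0.3705, 0.0451]
ee_rot: [0.751, 0.661, 0.0, -0.0]
ft_force: [-3.4, -4.9, 9.5]
grip_width: 0.448
grasp_force: 75.7
```

```bash
python3 -c "
from h import *
go((.512,.3704,.0451,82.7),(.512,.3704,.12,82.7),(.5185,-.005,.2,90),(.5185,-.005,.13,90),(.5185,-.005,.037,90))"
```

```text
t 6.2 pos [0.5116 0.3705 0.0451] F [-3.4 -4.9  9.5] w 0.448 g 75.7
[-0.0, 0.0004, 0.0] [0.0003, -0.0005, 0.0001]
[0.0, 0.0004, -0.0749] [0.0003, -0.0005, 0.0001]
[-0.3715, 0.0545, -0.155] [0.0003, -0.0005, -0.1273]
[-0.3715, 0.0545, -0.085] [0.0003, -0.0005, -0.1273]
[-0.3716, 0.0545, 0.008] [0.0003, -0.0005, -0.1273]
```

Converted, -0.31 m / 0.6 = -0.5167, -0.25 m / 0.6 = -0.4167, -0.12 rad / 3.1416 = -0.0382.

Emit:
move_arm(plan=[{"delta_pos": [0, 0, 0], "turn": [0, 0, 0], "fingers": 0.25}, {"delta_pos": [0, 0, 0], "turn": [0, 0, 0], "fingers": 0.25}, {"delta_pos": [0, 0, 0], "turn": [0, 0, 0], "fingers": 0.25}, {"delta_pos": [0, 0, 0], "turn": [0, 0, 0], "fingers": 0.25}, {"delta_pos": [0, 0, -0.05], "turn": [0, 0, 0], "fingers": 0.25}, {"delta_pos": [0, 0, -0.125], "turn": [0, 0, 0], "fingers": 0.25}, {"delta_pos": [-0.0167, 0, -0.2], "turn": [0, 0, 0], "fingers": 0.25}, {"delta_pos": [-0.1167, 0.0167, -0.2333], "turn": [0, 0, -0.0095], "fingers": 0.25}, {"delta_pos": [-0.2167, 0.0333, -0.2333], "turn": [0, 0, -0.0191], "fingers": 0.25}, {"delta_pos": [-0.3167, 0.05, -0.2333], "turn": [0, 0, -0.0286], "fingers": 0.25}, {"delta_pos": [-0.4167, 0.0667, -0.2333], "turn": [0, 0, -0.0382], "fingers": 0.25}, {"delta_pos": [-0.5167, 0.0833, -0.2], "turn": [0, 0, -0.0404], "fingers": 0.25}])

```text
clock: 7.7
position: [0.5224, 0.0559, 0.1648]
ee_rot: [0.707, 0.707, 0.001, 0.001]
ft_force: [1.6, 0.3, 0.2]
grip_width: 0.751
grasp_force: 0.0
```

```bash
python3 -c "
from h import *
go((.5185,-.005,.13,90),(.5185,-.005,.037,90))"
```

```text
t 7.7 pos [0.5224 0.0559 0.1648] F [1.6 0.3 0.2] w 0.751 g 0.0
[-0.0609, -0.004, 0.0348] [0.0025, -0.0003, 0.0003]
[-0.061, -0.0042, 0.1278] [0.0025, -0.0003, 0.0003]
```

Converted, 0.127 m / 0.6 = 0.2117, 0.12 m / 0.6 = 0.2.

Emit:
move_arm(plan=[{"delta_pos": [-0.1017, -0.0067, 0.0333], "turn": [0, 0, 0], "fingers": 0.25}, {"delta_pos": [-0.1017, -0.0067, 0.0583], "turn": [0, 0, 0], "fingers": 0.25}, {"delta_pos": [-0.1017, -0.0067, 0.0583], "turn": [0, 0, 0], "fingers": 0.25}, {"delta_pos": [-0.1017, -0.0067, 0.0583], "turn": [0, 0, 0], "fingers": 0.25}, {"delta_pos": [-0.1017, -0.0067, 0.1167], "turn": [0, 0, 0], "fingers": 0.25}, {"delta_pos": [-0.1017, -0.0067, 0.1667], "turn": [0, 0, 0], "fingers": 0.25}, {"delta_pos": [-0.1017, -0.0067, 0.2], "turn": [0, 0, 0], "fingers": 0.25}, {"delta_pos": [-0.1017, -0.0067, 0.2117], "turn": [0, 0, 0], "fingers": 0.25}, {"delta_pos": [-0.1017, -0.0067, 0.2117], "turn": [0, 0, 0], "fingers": 0.25}, {"delta_pos": [-0.1017, -0.0067, 0.2117], "turn": [0, 0, 0], "fingers": 0.25}])

```text
clock: 8.95
position: [0.5182, -0.003, 0.0376]
ee_rot: [0.707, 0.707, 0.0, 0.0]
ft_force: [-0.3, -0.4, 0.7]
grip_width: 0.753
grasp_force: 0.0
```

```bash
python3 -c "
from h import *
go((.5185,-.005,.037,90))"
```

```text
t 8.95 pos [ 0.5182 -0.003   0.0376] F [-0.3 -0.4  0.7] w 0.753 g 0.0
[-0.002, 0.0003, 0.0006] [0.0008, -0.0005, 0.0]
```

Converted, -0.002 m / 0.6 = -0.0033.

Emit:
move_arm(plan=[{"delta_pos": [-0.0033, 0, 0], "turn": [0, 0, 0], "fingers": 0.25}, {"delta_pos": [-0.0033, 0, 0], "turn": [0, 0, 0], "fingers": 0.8}, {"delta_pos": [-0.0033, 0, 0], "turn": [0, 0, 0], "fingers": 0.8}, {"delta_pos": [-0.0033, 0, 0], "turn": [0, 0, 0], "fingers": 0.8}, {"delta_pos": [-0.0033, 0, 0], "turn": [0, 0, 0], "fingers": 0.8}, {"delta_pos": [-0.0033, 0, 0], "turn": [0, 0, 0], "fingers": 0.8}, {"delta_pos": [-0.0033, 0, 0], "turn": [0, 0, 0], "fingers": 0.8}, {"delta_pos": [-0.0033, 0, 0], "turn": [0, 0, 0], "fingers": 0.8}], force=60)

```text
clock: 9.95
position: [0.5179, -0.0052, 0.0372]
ee_rot: [0.707, 0.707, 0.0, -0.0]
ft_force: [-1.4, -1.2, 5.5]
grip_width: 0.384
grasp_force: 59.2
```

```bash
python3 -c "
from h import *
go((.502,.296,.16,82.7),(.502,.296,.046,82.7))"
```

```text
t 9.95 pos [ 0.5179 -0.0052  0.0372] F [-1.4 -1.2  5.5] w 0.384 g 59.2
[0.3012, -0.0159, -0.1228] [-0.0001, -0.0002, 0.1272]
[0.3012, -0.0159, -0.0088] [-0.0001, -0.0002, 0.1272]
```

Converted, 0.301 m / 0.6 = 0.5017, 0.26 m / 0.6 = 0.4333, 0.127 rad / 3.1416 = 0.0404.

Emit:
move_arm(plan=[{"delta_pos": [0, 0, -0.05], "turn": [0, 0, 0], "fingers": 0.8}, {"delta_pos": [0, 0, -0.1333], "turn": [0, 0, 0], "fingers": 0.8}, {"delta_pos": [0.0667, -0.0033, -0.2], "turn": [0, 0, 0.0064], "fingers": 0.8}, {"delta_pos": [0.1583, -0.0083, -0.205], "turn": [0, 0, 0.0159], "fingers": 0.8}, {"delta_pos": [0.25, -0.0133, -0.205], "turn": [0, 0, 0.0255], "fingers": 0.8}, {"delta_pos": [0.3417, -0.0183, -0.205], "turn": [0, 0, 0.035], "fingers": 0.8}, {"delta_pos": [0.4333, -0.0233, -0.205], "turn": [0, 0, 0.0404], "fingers": 0.8}, {"delta_pos": [0.5017, -0.0267, -0.1917], "turn": [0, 0, 0.0404], "fingers": 0.8}, {"delta_pos": [0.5017, -0.0267, -0.15], "turn": [0, 0, 0.0404], "fingers": 0.8}, {"delta_pos": [0.5017, -0.0267, -0.0833], "turn": [0, 0, 0.0404], "fingers": 0.8}, {"delta_pos": [0.5017, -0.0267, -0.0333], "turn": [0, 0, 0.0404], "fingers": 0.8}, {"delta_pos": [0.5017, -0.0267, -0.015], "turn": [0, 0, 0.0404], "fingers": 0.8}])

```text
clock: 11.45
position: [0.5001, 0.2949, 0.0434]
ee_rot: [0.751, 0.661, -0.002, -0.001]
ft_force: [-0.3, 1.2, -4.5]
grip_width: 0.385
grasp_force: 60.9
```

Converted, 0.01 m / 0.6 = 0.0167, 0.009 m / 0.6 = 0.015.

Emit:
move_arm(plan=[{"delta_pos": [0, 0, 0], "turn": [0, 0, 0], "fingers": 0.8}, {"delta_pos": [0, 0, 0], "turn": [0, 0, 0], "fingers": 0.8}, {"delta_pos": [0, 0, 0.0083], "turn": [0, 0, 0], "fingers": 0.8}, {"delta_pos": [0, 0, 0.015], "turn": [0, 0, 0], "fingers": 0.8}, {"delta_pos": [0, 0, 0.0167], "turn": [0, 0, 0], "fingers": 0.8}, {"delta_pos": [0, 0, 0.0167], "turn": [0, 0, 0], "fingers": 0.8}])

```text
clock: 12.2
position: [0.5015, 0.2959, 0.0362]
ee_rot: [0.751, 0.661, -0.0, -0.0]
ft_force: [-2.2, -3.0, 3.5]
grip_width: 0.38
grasp_force: 61.7
```

```bash
python3 -c "
from h import *
go((.502,.296,.036,82.7),(.502,.296,.12,82.7),(.5165,-.0842,.2,90),(.5165,-.0842,.14,90),(.5165,-.0842,.05,90))"
```

```text
t 12.2 pos [0.5015 0.2959 0.0362] F [-2.2 -3.   3.5] w 0.38 g 61.7
[0.0002, 0.0004, 0.0002] [-0.0007, -0.0001, 0.0004]
[0.0002, 0.0004, -0.0838] [-0.0007, -0.0001, 0.0004]
[-0.3751, 0.0629, -0.1639] [-0.0007, -0.0002, -0.127]
[-0.3751, 0.0629, -0.1039] [-0.0007, -0.0002, -0.127]
[-0.3751, 0.063, -0.0139] [-0.0007, -0.0002, -0.127]
```

Converted, -0.32 m / 0.6 = -0.5333, -0.14 m / 0.6 = -0.2333, -0.127 rad / 3.1416 = -0.0404.

Emit:
move_arm(plan=[{"delta_pos": [0, 0, 0], "turn": [0, 0, 0], "fingers": 0.25}, {"delta_pos": [0, 0, 0], "turn": [0, 0, 0], "fingers": 0.25}, {"delta_pos": [0, 0, 0], "turn": [0, 0, 0], "fingers": 0.25}, {"delta_pos": [0, 0, 0], "turn": [0, 0, 0], "fingers": 0.25}, {"delta_pos": [0, 0, -0.05], "turn": [0, 0, 0], "fingers": 0.25}, {"delta_pos": [0, 0, -0.1333], "turn": [0, 0, 0], "fingers": 0.25}, {"delta_pos": [-0.0333, 0.005, -0.2083], "turn": [0, 0, 0], "fingers": 0.25}, {"delta_pos": [-0.1333, 0.0217, -0.2333], "turn": [0, 0, -0.0095], "fingers": 0.25}, {"delta_pos": [-0.2333, 0.0383, -0.2333], "turn": [0, 0, -0.0191], "fingers": 0.25}, {"delta_pos": [-0.3333, 0.0567, -0.2333], "turn": [0, 0, -0.0286], "fingers": 0.25}, {"delta_pos": [-0.4333, 0.0733, -0.2333], "turn": [0, 0, -0.0382], "fingers": 0.25}, {"delta_pos": [-0.5333, 0.09, -0.2333], "turn": [0, 0, -0.0404], "fingers": 0.25}])

```text
clock: 13.7
position: [0.5145, -0.0305, 0.1759]
ee_rot: [0.707, 0.707, 0.0, -0.0]
ft_force: [1.9, -0.7, -0.4]
grip_width: 0.75
grasp_force: 0.0
```

```bash
python3 -c "
from h import *
go((.5165,-.0842,.14,90),(.5165,-.0842,.05,90))"
```

```text
t 13.7 pos [ 0.5145 -0.0305  0.1759] F [ 1.9 -0.7 -0.4] w 0.75 g 0.0
[-0.0537, 0.002, 0.0359] [-0.0001, -0.0002, 0.0005]
[-0.0538, 0.002, 0.1259] [-0.0001, -0.0002, 0.0005]
```

Converted, 0.126 m / 0.6 = 0.21, 0.002 m / 0.6 = 0.0033.

Emit:
move_arm(plan=[{"delta_pos": [-0.09, 0.0033, 0.0333], "turn": [0, 0, 0], "fingers": 0.25}, {"delta_pos": [-0.09, 0.0033, 0.0583], "turn": [0, 0, 0], "fingers": 0.25}, {"delta_pos": [-0.09, 0.0033, 0.0583], "turn": [0, 0, 0], "fingers": 0.25}, {"delta_pos": [-0.09, 0.0033, 0.0583], "turn": [0, 0, 0], "fingers": 0.25}, {"delta_pos": [-0.09, 0.0033, 0.1167], "turn": [0, 0, 0], "fingers": 0.25}, {"delta_pos": [-0.09, 0.0033, 0.1667], "turn": [0, 0, 0], "fingers": 0.25}, {"delta_pos": [-0.09, 0.0033, 0.2], "turn": [0, 0, 0], "fingers": 0.25}, {"delta_pos": [-0.09, 0.0033, 0.21], "turn": [0, 0, 0], "fingers": 0.25}, {"delta_pos": [-0.09, 0.0033, 0.21], "turn": [0, 0, 0], "fingers": 0.25}, {"delta_pos": [-0.09, 0.0033, 0.21], "turn": [0, 0, 0], "fingers": 0.25}])

```text
clock: 14.95
position: [0.5173, -0.0824, 0.0506]
ee_rot: [0.707, 0.707, 0.0, 0.0]
ft_force: [0.4, -0.2, 0.2]
grip_width: 0.753
grasp_force: 0.0
```

```bash
python3 -c "
from h import *
go((.5165,-.0842,.05,90))"
```

```text
t 14.95 pos [ 0.5173 -0.0824  0.0506] F [ 0.4 -0.2  0.2] w 0.753 g 0.0
[-0.0018, -0.0008, 0.0006] [0.0007, -0.0002, -0.0]
```

Converted, -0.002 m / 0.6 = -0.0033, -0.001 m / 0.6 = -0.0017.

Emit:
move_arm(plan=[{"delta_pos": [-0.0033, -0.0017, 0], "turn": [0, 0, 0], "fingers": 0.25}, {"delta_pos": [-0.0033, -0.0017, 0], "turn": [0, 0, 0], "fingers": 0.7}, {"delta_pos": [-0.0033, -0.0017, 0], "turn": [0, 0, 0], "fingers": 0.7}, {"delta_pos": [-0.0033, -0.0017, 0], "turn": [0, 0, 0], "fingers": 0.7}, {"delta_pos": [-0.0033, -0.0017, 0], "turn": [0, 0, 0], "fingers": 0.7}, {"delta_pos": [-0.0033, -0.0017, 0], "turn": [0, 0, 0], "fingers": 0.7}, {"delta_pos": [-0.0033, -0.0017, 0], "turn": [0, 0, 0], "fingers": 0.7}], force=70)

```text
clock: 15.82
position: [0.5162, -0.0847, 0.0504]
ee_rot: [0.707, 0.707, 0.0, 0.0]
ft_force: [0.2, -1.1, 8.3]
grip_width: 0.505
grasp_force: 69.7
```

```bash
python3 -c "
from h import *
go((.4925,.2216,.17,82.7),(.4925,.2216,.06,82.7))"
```

```text
t 15.82 pos [ 0.5162 -0.0847  0.0504] F [ 0.2 -1.1  8.3] w 0.505 g 69.7
[0.3062, -0.0237, -0.1196] [0.0004, 0.0001, 0.1272]
[0.3063, -0.0237, -0.0096] [0.0004, 0.0001, 0.1272]
```

Converted, 0.306 m / 0.6 = 0.51, 0.26 m / 0.6 = 0.4333, 0.127 rad / 3.1416 = 0.0404.

Emit:
move_arm(plan=[{"delta_pos": [0, 0, -0.05], "turn": [0, 0, 0], "fingers": 0.7}, {"delta_pos": [0, 0, -0.1333], "turn": [0, 0, 0], "fingers": 0.7}, {"delta_pos": [0.0667, -0.005, -0.1967], "turn": [0, 0, 0.0064], "fingers": 0.7}, {"delta_pos": [0.1583, -0.0117, -0.2], "turn": [0, 0, 0.0159], "fingers": 0.7}, {"delta_pos": [0.25, -0.02, -0.2], "turn": [0, 0, 0.0255], "fingers": 0.7}, {"delta_pos": [0.3417, -0.0267, -0.2], "turn": [0, 0, 0.035], "fingers": 0.7}, {"delta_pos": [0.4333, -0.0333, -0.2], "turn": [0, 0, 0.0404], "fingers": 0.7}, {"delta_pos": [0.51, -0.04, -0.1917], "turn": [0, 0, 0.0404], "fingers": 0.7}, {"delta_pos": [0.51, -0.04, -0.15], "turn": [0, 0, 0.0404], "fingers": 0.7}, {"delta_pos": [0.51, -0.04, -0.0833], "turn": [0, 0, 0.0404], "fingers": 0.7}, {"delta_pos": [0.51, -0.04, -0.0333], "turn": [0, 0, 0.0404], "fingers": 0.7}, {"delta_pos": [0.51, -0.04, -0.0167], "turn": [0, 0, 0.0404], "fingers": 0.7}])

```text
clock: 17.32
position: [0.4899, 0.2208, 0.0576]
ee_rot: [0.751, 0.661, -0.002, -0.001]
ft_force: [-1.1, -0.8, -5.2]
grip_width: 0.503
grasp_force: 72.6
```

Converted, 0.011 m / 0.6 = 0.0183, 0.01 m / 0.6 = 0.0167.

Emit:
move_arm(plan=[{"delta_pos": [0, 0, 0], "turn": [0, 0, 0], "fingers": 0.7}, {"delta_pos": [0, 0, 0], "turn": [0, 0, 0], "fingers": 0.7}, {"delta_pos": [0, 0, 0.0083], "turn": [0, 0, 0], "fingers": 0.7}, {"delta_pos": [0, 0, 0.0167], "turn": [0, 0, 0], "fingers": 0.7}, {"delta_pos": [0, 0, 0.0183], "turn": [0, 0, 0], "fingers": 0.7}, {"delta_pos": [0, 0, 0.0183], "turn": [0, 0, 0], "fingers": 0.7}])

```text
clock: 18.08
position: [0.4919, 0.2217, 0.0495]
ee_rot: [0.751, 0.661, 0.0, -0.0]
ft_force: [-1.6, -1.7, 4.7]
grip_width: 0.504
grasp_force: 73.2
```

```bash
python3 -c "
from h import *
go((.4925,.2216,.0494,82.7),(.5935,-.0117,.2,90),(.5935,-.0117,.12,90),(.5935,-.0117,.042,90))"
```

```text
t 18.07 pos [0.4919 0.2217 0.0495] F [-1.6 -1.7  4.7] w 0.504 g 73.2
[-0.0001, 0.0006, 0.0001] [-0.0002, -0.0004, 0.0003]
[-0.2186, 0.1304, -0.1506] [-0.0002, -0.0004, -0.1271]
[-0.2187, 0.1304, -0.0706] [-0.0002, -0.0004, -0.1271]
[-0.2187, 0.1304, 0.0074] [-0.0002, -0.0004, -0.1271]
```

Converted, -0.219 m / 0.6 = -0.365, -0.12 m / 0.6 = -0.2, -0.12 rad / 3.1416 = -0.0382.

Emit:
move_arm(plan=[{"delta_pos": [0, 0, 0], "turn": [0, 0, 0], "fingers": 0.25}, {"delta_pos": [0, 0, 0], "turn": [0, 0, 0], "fingers": 0.25}, {"delta_pos": [0, 0, 0], "turn": [0, 0, 0], "fingers": 0.25}, {"delta_pos": [0, 0, 0], "turn": [0, 0, 0], "fingers": 0.25}, {"delta_pos": [0, 0, -0.05], "turn": [0, 0, 0], "fingers": 0.25}, {"delta_pos": [0, 0, -0.1333], "turn": [0, 0, 0], "fingers": 0.25}, {"delta_pos": [-0.0333, 0.0167, -0.2], "turn": [0, 0, 0], "fingers": 0.3}, {"delta_pos": [-0.1167, 0.0667, -0.2], "turn": [0, 0, -0.0127], "fingers": 0.4}, {"delta_pos": [-0.2, 0.1167, -0.2], "turn": [0, 0, -0.0255], "fingers": 0.5}, {"delta_pos": [-0.2833, 0.1667, -0.1667], "turn": [0, 0, -0.0382], "fingers": 0.5}, {"delta_pos": [-0.365, 0.2167, -0.1183], "turn": [0, 0, -0.0404], "fingers": 0.5}, {"delta_pos": [-0.365, 0.2167, -0.1183], "turn": [0, 0, -0.0404], "fingers": 0.5}])

```text
clock: 19.58
position: [0.5926, -0.018, 0.1166]
ee_rot: [0.71, 0.704, -0.002, -0.002]
ft_force: [-0.6, 0.0, 0.2]
grip_width: 0.498
grasp_force: 0.0
```

Emit:
move_arm(plan=[{"delta_pos": [0, 0, 0], "turn": [0, 0, 0], "fingers": 0.5}, {"delta_pos": [0, 0, 0], "turn": [0, 0, 0], "fingers": 0.5}])

```text
clock: 19.82
position: [0.5928, -0.0104, 0.1203]
ee_rot: [0.706, 0.708, 0.0, -0.0]
ft_force: [-0.8, -0.0, -0.2]
grip_width: 0.501
grasp_force: 0.0
```

```bash
python3 -c "
from h import *
go((.5935,-.0117,.08,90),(.5935,-.0117,.042,90))
c=camera('side'); cv2.imwrite('pics/s2.png',cv2.resize(c['color'][:,:,::-1],(800,600)))
"
```

```text
t 19.82 pos [ 0.5928 -0.0104  0.1203] F [-0.8 -0.  -0.2] w 0.501 g 0.0
[-0.0013, 0.0006, 0.0403] [0.0002, -0.001, 0.0022]
[-0.0014, 0.0006, 0.0783] [0.0002, -0.001, 0.0022]
```

View pics/s2.png

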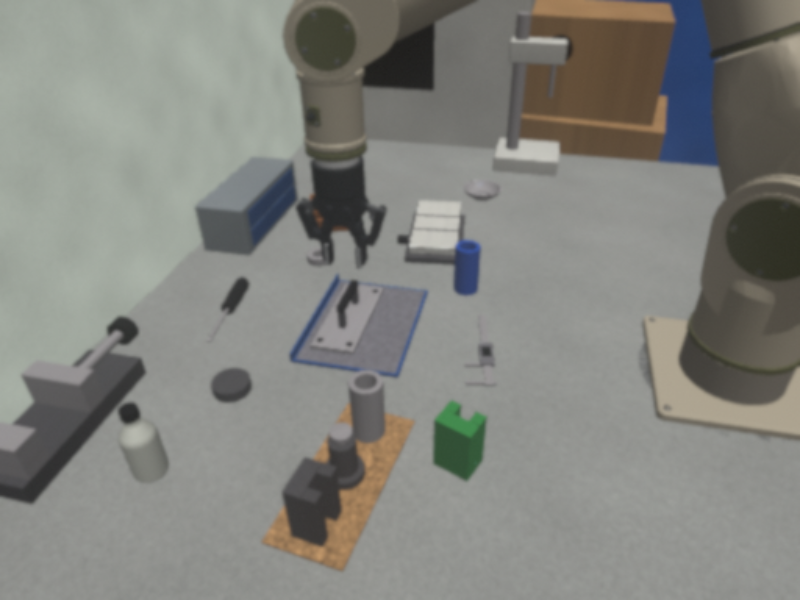

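All three pieces stand upright on the mat (around (370,405), (343,458), (312,500)), and the plate is still in the tray. Next I grip its handle.

Converted, 0.078 m / 0.6 = 0.13, 0.06 m / 0.6 = 0.1, 0.002 rad / 3.1416 = 0.0006.

Emit:
move_arm(plan=[{"delta_pos": [-0.0017, 0.0017, 0.05], "turn": [0, 0, 0.0006], "fingers": 0.5}, {"delta_pos": [-0.0017, 0.0017, 0.1], "turn": [0, 0, 0.0006], "fingers": 0.5}, {"delta_pos": [-0.0017, 0.0017, 0.13], "turn": [0, 0, 0.0006], "fingers": 0.5}, {"delta_pos": [-0.0017, 0.0017, 0.13], "turn": [0, 0, 0.0006], "fingers": 0.5}, {"delta_pos": [-0.0017, 0.0017, 0.13], "turn": [0, 0, 0.0006], "fingers": 0.5}, {"delta_pos": [-0.0017, 0.0017, 0.13], "turn": [0, 0, 0.0006], "fingers": 1}, {"delta_pos": [-0.0017, 0.0017, 0.13], "turn": [0, 0, 0.0006], "fingers": 1}, {"delta_pos": [-0.0017, 0.0017, 0.13], "turn": [0, 0, 0.0006], "fingers": 1}, {"delta_pos": [-0.0017, 0.0017, 0.13], "turn": [0, 0, 0.0006], "fingers": 1}, {"delta_pos": [-0.0017, 0.0017, 0.13], "turn": [0, 0, 0.0006], "fingers": 1}, {"delta_pos": [-0.0017, 0.0017, 0.13], "turn": [0, 0, 0.0006], "fingers": 1}, {"delta_pos": [-0.0017, 0.0017, 0.13], "turn": [0, 0, 0.0006], "fingers": 1}], force=110)

```text
clock: 21.38
position: [0.594, -0.013, 0.0426]
ee_rot: [0.708, 0.706, 0.0, -0.0]
ft_force: [-3.3, -0.7, 6.2]
grip_width: 0.112
grasp_force: 107.7
```

```bash
python3 -c "
from h import *
go((.5935,-.0117,.16,90))"
```

```text
t 21.38 pos [ 0.594  -0.013   0.0426] F [-3.3 -0.7  6.2] w 0.112 g 107.7
[0.0014, -0.0005, -0.1174] [-0.0001, -0.0002, -0.0022]
```

Converted, -0.14 m / 0.6 = -0.2333, -0.06 m / 0.6 = -0.1.

Emit:
move_arm(plan=[{"delta_pos": [0, 0, -0.0167], "turn": [0, 0, 0], "fingers": 1}, {"delta_pos": [0, 0, -0.05], "turn": [0, 0, 0], "fingers": 1}, {"delta_pos": [0, 0, -0.1], "turn": [0, 0, 0], "fingers": 1}, {"delta_pos": [0, 0, -0.15], "turn": [0, 0, 0], "fingers": 1}, {"delta_pos": [0, 0, -0.2], "turn": [0, 0, 0], "fingers": 1}, {"delta_pos": [0, 0, -0.2333], "turn": [0, 0, 0], "fingers": 1}, {"delta_pos": [0, 0, -0.2333], "turn": [0, 0, 0], "fingers": 1}, {"delta_pos": [0, 0, -0.2333], "turn": [0, 0, 0], "fingers": 1}])

```text
clock: 22.38
position: [0.5932, -0.0133, 0.1804]
ee_rot: [0.708, 0.706, -0.001, -0.001]
ft_force: [0.3, -0.8, -7.1]
grip_width: 0.112
grasp_force: 108.0
```

```bash
cat >> h.py <<'E'
SC=np.array([.5025,-.3106]); SY=6.4
def plate(tilt,ez,dx=0.,oy=0.,ox=.0013,d=.0376):
    "TCP waypoint so that the plate's far underside edge lies over the stage at height ez; plate centre at tool (ox,oy,d)"
    R=Rt(90+SY,tilt); a=np.radians(SY); X=np.array([np.cos(a),np.sin(a),0])
    E=np.r_[SC,ez]+X*(.035+dx)
    return (*(E-R@np.array([ox,oy+.035,d])),90+SY,tilt)
E
python3 -c "
from h import *
go(plate(0,.12),plate(15,.1))
o=get_obs(); print(o['joint_pos'].round(2),o['torque'].round(2),Ro.from_quat(o['ee_rot']).as_matrix().round(3).tolist())
c=camera('side'); cv2.imwrite('pics/s3.png',cv2.resize(crop(c,180,80,160,160,4),(600,600)))
"
```

```text
t 22.38 pos [ 0.5932 -0.0133  0.1804] F [ 0.3 -0.8 -7.1] w 0.112 g 108.0
[-0.2988, -0.0899, 0.0229] [-0.0025, -0.0006, -0.1138]
[-0.2975, -0.079, 0.0351] [0.259, -0.0155, -0.113]
[ 0.57  0.42 -0.79  1.59  0.31  1.26 -0.27] [-0.03 -0.01  0.01] [[0.002, 1.0, -0.003], [1.0, -0.002, 0.001], [0.001, -0.003, -1.0]]
```

View pics/s3.png

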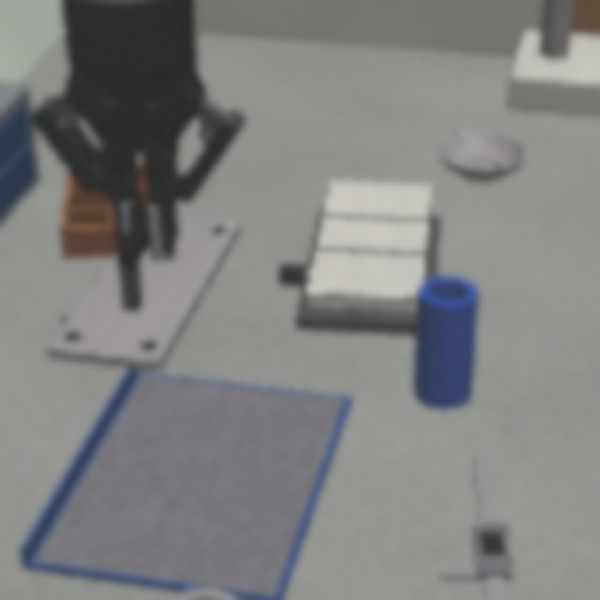

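Converted, -0.297 m / 0.6 = -0.495, -0.09 m / 0.6 = -0.15, -0.03 rad / 3.1416 = -0.0095.

Emit:
move_arm(plan=[{"delta_pos": [-0.0667, -0.0167, 0], "turn": [0, 0, 0], "fingers": 1}, {"delta_pos": [-0.15, -0.04, 0], "turn": [0, 0, -0.0095], "fingers": 1}, {"delta_pos": [-0.2333, -0.0617, 0], "turn": [0.0127, 0, -0.0191], "fingers": 1}, {"delta_pos": [-0.3167, -0.0833, 0], "turn": [0.0318, 0, -0.0255], "fingers": 1}, {"delta_pos": [-0.4, -0.1067, 0], "turn": [0.0509, -0.0032, -0.0318], "fingers": 1}, {"delta_pos": [-0.4667, -0.1233, 0.0167], "turn": [0.07, -0.0041, -0.036], "fingers": 1}, {"delta_pos": [-0.495, -0.1317, 0.0417], "turn": [0.0824, -0.0048, -0.036], "fingers": 1}, {"delta_pos": [-0.495, -0.1317, 0.0583], "turn": [0.0824, -0.0048, -0.036], "fingers": 1}, {"delta_pos": [-0.495, -0.1317, 0.0583], "turn": [0.0824, -0.0048, -0.036], "fingers": 1}, {"delta_pos": [-0.495, -0.1317, 0.0583], "turn": [0.0824, -0.0048, -0.036], "fingers": 1}])

```text
clock: 23.68
position: [0.5148, -0.3088, 0.147]
ee_rot: [0.66, 0.74, -0.096, -0.086]
ft_force: [0.4, 0.2, -7.5]
grip_width: 0.116
grasp_force: 108.0
```

```bash
python3 -c "
from h import *
go(plate(15,.06),plate(15,.046))
o=get_obs(); print(o['joint_pos'].round(2),Ro.from_quat(o['ee_rot']).as_matrix().round(3).tolist())
c=camera('top'); cv2.imwrite('pics/t4.png',crop(c,320,150,120,100,6))
d=camera('side'); R,t=ext(c)
# stage from depth
w=[]
for v in range(165,245):
    for u in range(325,445):
        if c['range_z'][v,u]>0:
            p=R@(ray(c,u,v)*c['range_z'][v,u])+t
            if abs(p[2]-.0395)<.006: w.append(p)
w=np.array(w);print(len(w),w.mean(0),cv2.minAreaRect((w[:,:2]*1000).astype(np.float32)))
"
```

```text
t 23.68 pos [ 0.5148 -0.3088  0.147 ] F [ 0.4  0.2 -7.5] w 0.116 g 108.0
[-0.0017, 0.0092, 0.0407] [0.0031, -0.0001, 0.0016]
[-0.0017, 0.0127, 0.0542] [0.0031, -0.0001, 0.0016]
[ 0.84  0.58 -0.64  1.43  0.43  1.49  0.27] [[-0.113, 0.961, -0.254], [0.994, 0.109, -0.028], [0.001, -0.256, -0.967]]
902 [ 0.47787466 -0.27769797  0.03879366] ((502.08831787109375, -304.0054626464844), (90.40653991699219, 186.12118530273438), 6.434231758117676)
```

View pics/t4.png

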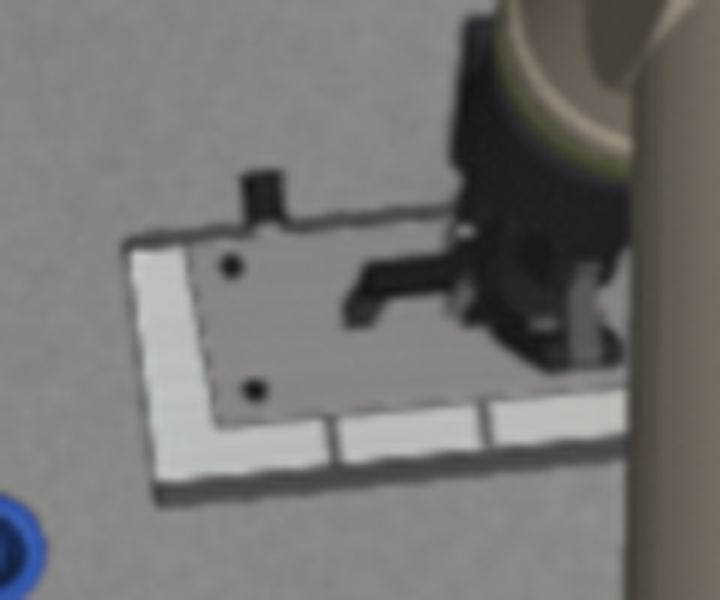

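```bash
python3 -c "
from h import *
W=np.load('W.npy'); w=W[165:245,325:445].reshape(-1,3); w=w[(abs(w[:,2]-.0395)<.006)]
print(len(w),w.mean(0),cv2.minAreaRect((w[:,:2]*1000).astype(np.float32)))
o=get_obs(); c=np.load('top.npy',allow_pickle=True).item(); R=Ro.from_quat(o['ee_rot']).as_matrix()
for q,p in (((.0013+.0748,.024,.0296),(231,265)),((.0013+.0748,-.024,.0296),(255,390))):
    P=R@np.array(q)+o['position']; print('pred',P.round(4),'seen',pt(c,*unc(p,320,150,6),P[2]).round(4))
"
```

```text
3244 [ 0.50276649 -0.31048018  0.03886727] ((503.1313781738281, -311.32568359375), (90.72662353515625, 200.8621063232422), 6.555752277374268)
pred [ 0.5217 -0.232   0.1125] seen [ 0.5223 -0.2305  0.1125]
pred [ 0.4756 -0.2372  0.1248] seen [ 0.4759 -0.2358  0.1248]
```

```bash
sed -i 's/^SC=.*/SC=np.array([.5029,-.3107]); SY=6.5/; s/ox=.0013/ox=.002/' h.py; python3 -c "
from h import *
go(plate(15,.06),plate(15,.048))"
```

```text
t 23.77 pos [ 0.5148 -0.3093  0.1473] F [ 0.5 -0.6 -7.8] w 0.118 g 108.0
[-0.002, 0.0097, 0.0408] [0.0031, -0.0, -0.0008]
[-0.002, 0.0128, 0.0524] [0.0031, -0.0, -0.0008]
```

Converted, 0.052 m / 0.6 = 0.0867, 0.048 m / 0.6 = 0.08, 0.003 rad / 3.1416 = 0.001.

Emit:
move_arm(plan=[{"delta_pos": [-0.0033, 0.0067, 0.025], "turn": [0.001, 0, -0.0003], "fingers": 1}, {"delta_pos": [-0.0033, 0.0133, 0.05], "turn": [0.001, 0, -0.0003], "fingers": 1}, {"delta_pos": [-0.0033, 0.0167, 0.0683], "turn": [0.001, 0, -0.0003], "fingers": 1}, {"delta_pos": [-0.0033, 0.02, 0.08], "turn": [0.001, 0, -0.0003], "fingers": 1}, {"delta_pos": [-0.0033, 0.0217, 0.0867], "turn": [0.001, 0, -0.0003], "fingers": 1}, {"delta_pos": [-0.0033, 0.0217, 0.0867], "turn": [0.001, 0, -0.0003], "fingers": 1}, {"delta_pos": [-0.0033, 0.0217, 0.0867], "turn": [0.001, 0, -0.0003], "fingers": 1}])

```text
clock: 24.65
position: [0.5139, -0.3121, 0.0933]
ee_rot: [0.66, 0.739, -0.097, -0.087]
ft_force: [0.7, -0.5, -7.8]
grip_width: 0.124
grasp_force: 108.0
```

```bash
python3 -c "
from h import *
go(plate(15,.043),plate(15,.0405))"
```

```text
t 24.65 pos [ 0.5139 -0.3121  0.0933] F [ 0.7 -0.5 -7.8] w 0.124 g 108.0
[0.0006, 0.0014, 0.0047] [-0.0006, -0.0005, -0.0007]
[0.0006, 0.002, 0.0071] [-0.0006, -0.0005, -0.0007]
```

Converted, 0.008 m / 0.6 = 0.0133, 0.002 m / 0.6 = 0.0033.

Emit:
move_arm(plan=[{"delta_pos": [0.0017, 0.0017, 0.005], "turn": [0, 0, 0], "fingers": 1}, {"delta_pos": [0.0017, 0.0017, 0.0083], "turn": [0, 0, 0], "fingers": 1}, {"delta_pos": [0.0017, 0.0033, 0.0117], "turn": [0, 0, 0], "fingers": 1}, {"delta_pos": [0.0017, 0.0033, 0.0133], "turn": [0, 0, 0], "fingers": 1}, {"delta_pos": [0.0017, 0.0033, 0.0133], "turn": [0, 0, 0], "fingers": 1}])

```text
clock: 25.28
position: [0.5134, -0.311, 0.0852]
ee_rot: [0.66, 0.739, -0.098, -0.087]
ft_force: [-2.8, 1.3, 1.3]
grip_width: 0.115
grasp_force: 109.1
```

```bash
python3 -c "
from h import *
go(*[plate(a,.0395) for a in (15,12,9,6,3,0)])
print(get_obs()['torque'])
d=camera('side'); cv2.imwrite('pics/s5.png',crop(d,245,110,70,60,8))
"
```

```text
t 25.27 pos [ 0.5134 -0.311   0.0852] F [-2.8  1.3  1.3] w 0.115 g 109.1
[-0.0005, 0.0006, 0.0002] [-0.0013, -0.0006, -0.0008]
[-0.0005, -0.0013, 0.0021] [-0.0536, -0.0005, -0.0008]
[-0.0005, -0.0032, 0.0041] [-0.106, -0.0005, -0.0008]
[-0.0005, -0.0049, 0.0061] [-0.1583, -0.0005, -0.0008]
[-0.0005, -0.0065, 0.0083] [-0.2107, -0.0005, -0.0008]
[-0.0005, -0.0079, 0.0105] [-0.2631, -0.0005, -0.0008]
[ 0.23366944  0.22998931 -0.08880935]
```

View pics/s5.png

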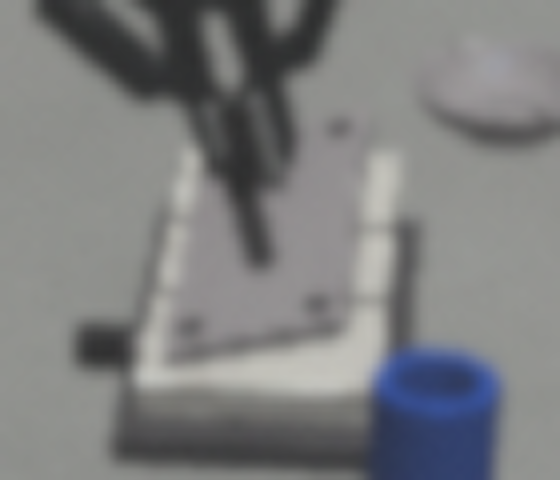

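Converted, 0.008 m / 0.6 = 0.0133, -0.0065 m / 0.6 = -0.0108, -0.106 rad / 3.1416 = -0.0337.

Emit:
move_arm(plan=[{"delta_pos": [0, 0, 0.0017], "turn": [-0.0057, 0, -0.0003], "fingers": 1}, {"delta_pos": [0, -0.0017, 0.0025], "turn": [-0.0115, 0, -0.0003], "fingers": 1}, {"delta_pos": [0, -0.0025, 0.0033], "turn": [-0.0172, 0, -0.0003], "fingers": 1}, {"delta_pos": [0, -0.0033, 0.0045], "turn": [-0.0229, 0, -0.0003], "fingers": 1}, {"delta_pos": [0, -0.0042, 0.0057], "turn": [-0.0286, 0, -0.0003], "fingers": 1}, {"delta_pos": [0, -0.005, 0.0067], "turn": [-0.0337, 0, -0.0003], "fingers": 1}, {"delta_pos": [0, -0.0067, 0.0083], "turn": [-0.042, 0, -0.0003], "fingers": 1}, {"delta_pos": [0, -0.0083, 0.01], "turn": [-0.0503, 0, -0.0003], "fingers": 1}, {"delta_pos": [0, -0.0092, 0.0112], "turn": [-0.056, 0, -0.0003], "fingers": 1}, {"delta_pos": [0, -0.01, 0.0123], "turn": [-0.0611, 0, -0.0003], "fingers": 1}, {"delta_pos": [0, -0.0108, 0.0133], "turn": [-0.0668, 0, -0.0003], "fingers": 1}, {"delta_pos": [0, -0.0108, 0.0133], "turn": [-0.0668, 0, -0.0003], "fingers": 1}])

```text
clock: 26.82
position: [0.5046, -0.3121, 0.0791]
ee_rot: [0.666, 0.746, -0.02, -0.018]
ft_force: [-5.5, 1.8, 4.3]
grip_width: 0.118
grasp_force: 109.7
```

```bash
python3 -c "
from h import *
go(*[plate(a,.0395) for a in (2,1,0,-.5)])
print(get_obs()['torque'])
"
```

```text
t 26.82 pos [ 0.5046 -0.3121  0.0791] F [-5.5  1.8  4.3] w 0.118 g 109.7
[-0.0004, -0.0001, 0.0008] [-0.0184, -0.0005, -0.0002]
[-0.0004, -0.0007, 0.0015] [-0.0358, -0.0005, -0.0002]
[-0.0004, -0.0014, 0.0021] [-0.0533, -0.0005, -0.0002]
[-0.0004, -0.0017, 0.0024] [-0.062, -0.0005, -0.0002]
[0.34469021 0.93659187 0.00669712]
```

Converted, 0.002 m / 0.6 = 0.0033, 0.0017 m / 0.6 = 0.0028, -0.018 rad / 3.1416 = -0.0057.

Emit:
move_arm(plan=[{"delta_pos": [0, 0, 0.0007], "turn": [-0.0029, 0, 0], "fingers": 1}, {"delta_pos": [0, 0, 0.0013], "turn": [-0.0057, 0, 0], "fingers": 1}, {"delta_pos": [0, -0.0007, 0.0018], "turn": [-0.0086, 0, 0], "fingers": 1}, {"delta_pos": [0, -0.0012, 0.0023], "turn": [-0.0115, 0, 0], "fingers": 1}, {"delta_pos": [0, -0.0017, 0.0028], "turn": [-0.0143, 0, 0], "fingers": 1}, {"delta_pos": [0, -0.0023, 0.0033], "turn": [-0.0169, 0, 0], "fingers": 1}, {"delta_pos": [0, -0.0023, 0.0033], "turn": [-0.0169, 0, 0], "fingers": 1}, {"delta_pos": [0, -0.0023, 0.0033], "turn": [-0.0169, 0, 0], "fingers": 1}])

```text
clock: 27.82
position: [0.5028, -0.3123, 0.0776]
ee_rot: [0.666, 0.746, -0.0, -0.001]
ft_force: [-9.1, 3.7, 10.4]
grip_width: 0.117
grasp_force: 110.7
```

```bash
python3 -c "
from h import *
go(*[plate(a,.0395) for a in (0,)])
print(get_obs()['torque'])
c=camera('top');o=get_obs();R,t=ext(c)
cv2.imwrite('pics/t6.png',crop(c,320,150,120,100,6))
w=[]
for v in range(165,245):
    for u in range(325,445):
        if c['range_z'][v,u]>0:
            p=R@(ray(c,u,v)*c['range_z'][v,u])+t
            if abs(p[2]-.047)<.0055 and p[1]>-.31: w.append(p)
w=np.array(w);A=np.c_[w[:,:2],np.ones(len(w))]; print(len(w),np.linalg.lstsq(A,w[:,2],rcond=None)[0])
"
```

```text
t 27.82 pos [ 0.5028 -0.3123  0.0776] F [-9.1  3.7 10.4] w 0.117 g 110.7
[-0.0004, 0.0003, 0.0005] [-0.0016, -0.0003, -0.0002]
[0.60962599 1.90027163 0.02149728]
1112 [-0.00070607 -0.00050023  0.04689606]
```

View pics/t6.png

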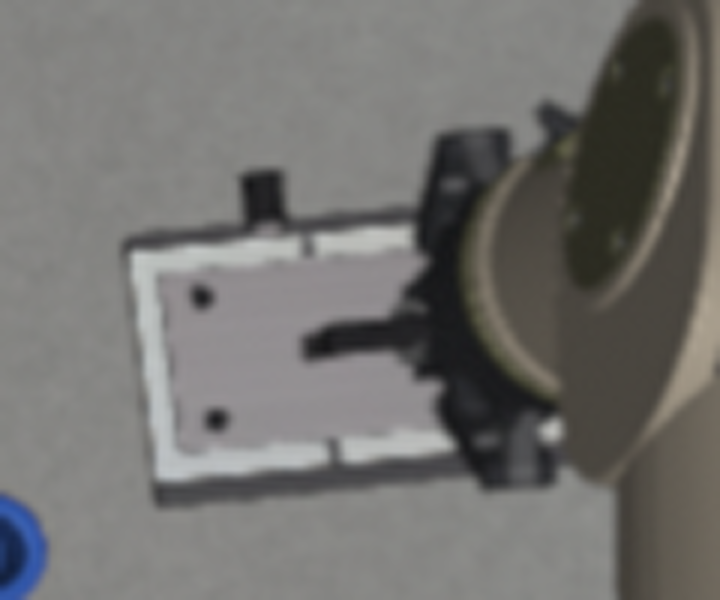

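Converted, 0.27 m / 0.6 = 0.45, 0.21 m / 0.6 = 0.35, 0.1 rad / 3.1416 = 0.0318.

Emit:
move_arm(plan=[{"delta_pos": [0, 0, 0], "turn": [0, 0, 0], "fingers": 0.5}, {"delta_pos": [0, 0, 0], "turn": [0, 0, 0], "fingers": 0.5}, {"delta_pos": [0, 0, 0], "turn": [0, 0, 0], "fingers": 0.5}, {"delta_pos": [0, 0, 0], "turn": [0, 0, 0], "fingers": 0.5}, {"delta_pos": [0, 0, 0], "turn": [0, 0, 0], "fingers": 0.5}, {"delta_pos": [0, 0, -0.05], "turn": [0, 0, 0], "fingers": 0.4}, {"delta_pos": [0, 0, -0.1333], "turn": [0, 0, 0], "fingers": 0.4}, {"delta_pos": [0.05, 0, -0.1833], "turn": [0, 0, 0], "fingers": 0.3}, {"delta_pos": [0.15, 0, -0.2], "turn": [0, 0, 0], "fingers": 0.25}, {"delta_pos": [0.25, 0, -0.2], "turn": [0, 0, 0.0095], "fingers": 0.25}, {"delta_pos": [0.35, 0, -0.2], "turn": [0, 0, 0.0191], "fingers": 0.25}, {"delta_pos": [0.45, 0, -0.2], "turn": [0, 0, 0.0318], "fingers": 0.25}])

```text
clock: 29.38
position: [0.4726, -0.0421, 0.1971]
ee_rot: [0.703, 0.711, 0.0, 0.0]
ft_force: [1.2, -0.3, -0.3]
grip_width: 0.747
grasp_force: 0.0
```

```bash
python3 -c "
from h import *
go((.4919,.2217,.15,82.7),(.4919,.2217,.0495,82.7))
c=camera('top');np.save('top2.npy',c,allow_pickle=True)
cv2.imwrite('pics/t7.png',crop(c,325,155,115,85,6.8))
"
```

```text
t 29.38 pos [ 0.4726 -0.0421  0.1971] F [ 1.2 -0.3 -0.3] w 0.747 g 0.0
[0.2635, 0.0226, 0.0471] [0.0005, -0.0001, 0.1398]
[0.2635, 0.0225, 0.1476] [0.0005, -0.0001, 0.1398]
```

View pics/t7.png

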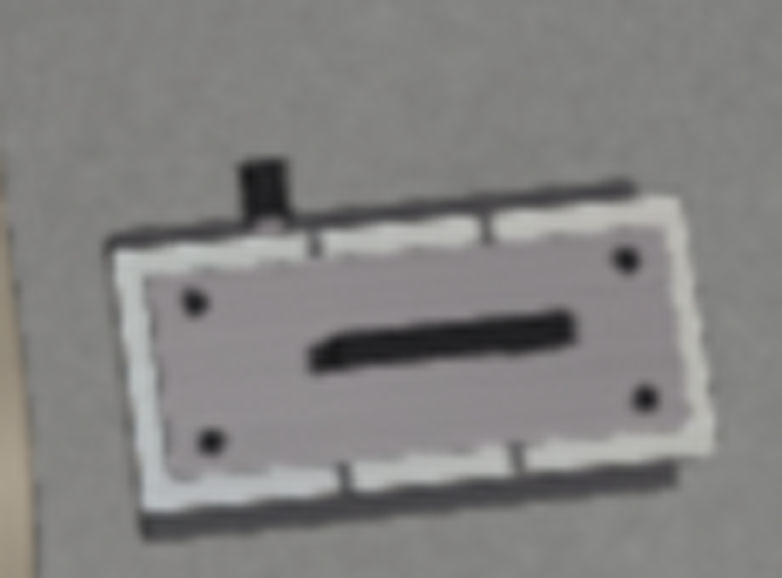

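```bash
python3 -c "
from h import *
c=np.load('top2.npy',allow_pickle=True).item()
for pts,z in (([(195,302),(627,259),(645,399),(211,441)],.048),([(115,253),(683,197),(714,453),(147,508)],.04)):
    P=np.array([pt(c,*unc(p,325,155,6.8),z)[:2] for p in pts]); e=P[1]+P[2]-P[0]-P[3]
    print(P.mean(0).round(4),np.degrees(np.arctan2(e[0],-e[1])))
"
```

```text
[ 0.5027 -0.3105] 6.380979780858409
[ 0.5028 -0.3113] 6.360567178864923
```

Converted, 0.2635 m / 0.6 = 0.4392, 0.04 m / 0.6 = 0.0667, 0.14 rad / 3.1416 = 0.0446.

Emit:
move_arm(plan=[{"delta_pos": [0.1, 0.0083, 0], "turn": [0, 0, 0.0095], "fingers": 0.25}, {"delta_pos": [0.2, 0.0167, 0], "turn": [0, 0, 0.0191], "fingers": 0.25}, {"delta_pos": [0.3, 0.025, 0.0333], "turn": [0, 0, 0.0318], "fingers": 0.25}, {"delta_pos": [0.3833, 0.0333, 0.0667], "turn": [0, 0, 0.0446], "fingers": 0.25}, {"delta_pos": [0.4392, 0.0375, 0.0783], "turn": [0, 0, 0.0446], "fingers": 0.25}, {"delta_pos": [0.4392, 0.0375, 0.0783], "turn": [0, 0, 0.0446], "fingers": 0.25}, {"delta_pos": [0.4392, 0.0375, 0.0783], "turn": [0, 0, 0.0446], "fingers": 0.25}, {"delta_pos": [0.4392, 0.0375, 0.0783], "turn": [0, 0, 0.0446], "fingers": 0.25}])

```text
clock: 30.42
position: [0.4924, 0.2185, 0.1503]
ee_rot: [0.751, 0.66, 0.0, 0.0]
ft_force: [-1.0, -0.1, 0.9]
grip_width: 0.747
grasp_force: 0.0
```

```bash
python3 -c "
from h import *
go((.4919,.2217,.0495,82.7))"
```

```text
t 30.43 pos [0.4924 0.2185 0.1503] F [-1.  -0.1  0.9] w 0.747 g 0.0
[0.0031, -0.001, 0.1008] [0.0004, -0.0003, -0.0009]
```

Converted, 0.101 m / 0.6 = 0.1683, -0.001 m / 0.6 = -0.0017, -0.001 rad / 3.1416 = -0.0003.

Emit:
move_arm(plan=[{"delta_pos": [0.005, -0.0017, 0.05], "turn": [0, 0, -0.0003], "fingers": 0.25}, {"delta_pos": [0.005, -0.0017, 0.1167], "turn": [0, 0, -0.0003], "fingers": 0.25}, {"delta_pos": [0.005, -0.0017, 0.1583], "turn": [0, 0, -0.0003], "fingers": 0.25}, {"delta_pos": [0.005, -0.0017, 0.1683], "turn": [0, 0, -0.0003], "fingers": 0.25}, {"delta_pos": [0.005, -0.0017, 0.1683], "turn": [0, 0, -0.0003], "fingers": 0.25}, {"delta_pos": [0.005, -0.0017, 0.1683], "turn": [0, 0, -0.0003], "fingers": 0.25}, {"delta_pos": [0.005, -0.0017, 0.1683], "turn": [0, 0, -0.0003], "fingers": 0.7}, {"delta_pos": [0.005, -0.0017, 0.1683], "turn": [0, 0, -0.0003], "fingers": 0.7}, {"delta_pos": [0.005, -0.0017, 0.1683], "turn": [0, 0, -0.0003], "fingers": 0.7}, {"delta_pos": [0.005, -0.0017, 0.1683], "turn": [0, 0, -0.0003], "fingers": 0.7}, {"delta_pos": [0.005, -0.0017, 0.1683], "turn": [0, 0, -0.0003], "fingers": 0.7}, {"delta_pos": [0.005, -0.0017, 0.1683], "turn": [0, 0, -0.0003], "fingers": 0.7}], force=70)

```text
clock: 31.92
position: [0.4921, 0.2232, 0.0503]
ee_rot: [0.75, 0.661, 0.001, 0.0]
ft_force: [0.1, -1.8, 7.7]
grip_width: 0.505
grasp_force: 69.7
```

```bash
python3 -c "
from h import *
go((.4919,.2217,.0495,82.7),(.5162,-.0847,.16,90),(.5162,-.0847,.062,90))"
```

```text
t 31.93 pos [0.4921 0.2232 0.0503] F [ 0.1 -1.8  7.7] w 0.505 g 69.7
[-0.0015, 0.0, 0.0008] [0.0015, -0.0011, 0.0017]
[-0.3023, 0.0627, -0.11] [0.0015, -0.001, -0.1257]
[-0.3024, 0.0626, -0.012] [0.0015, -0.001, -0.1257]
```

Converted, -0.301 m / 0.6 = -0.5017, -0.11 m / 0.6 = -0.1833, -0.11 rad / 3.1416 = -0.035.

Emit:
move_arm(plan=[{"delta_pos": [0, 0, -0.05], "turn": [0, 0, 0], "fingers": 0.7}, {"delta_pos": [0, 0, -0.1333], "turn": [0, 0, 0], "fingers": 0.7}, {"delta_pos": [-0.0667, 0.0133, -0.1833], "turn": [0, 0, -0.0064], "fingers": 0.7}, {"delta_pos": [-0.1583, 0.0333, -0.1833], "turn": [0, 0, -0.0159], "fingers": 0.7}, {"delta_pos": [-0.25, 0.0517, -0.1833], "turn": [0, 0, -0.0255], "fingers": 0.7}, {"delta_pos": [-0.3417, 0.07, -0.1833], "turn": [0, 0, -0.035], "fingers": 0.7}, {"delta_pos": [-0.4333, 0.09, -0.1833], "turn": [0, 0, -0.0401], "fingers": 0.7}, {"delta_pos": [-0.5017, 0.1042, -0.175], "turn": [0.0003, -0.0003, -0.0401], "fingers": 0.7}, {"delta_pos": [-0.5017, 0.1042, -0.1333], "turn": [0.0003, -0.0003, -0.0401], "fingers": 0.7}, {"delta_pos": [-0.5017, 0.1042, -0.075], "turn": [0.0003, -0.0003, -0.0401], "fingers": 0.7}, {"delta_pos": [-0.5017, 0.1042, -0.03], "turn": [0.0003, -0.0003, -0.0401], "fingers": 0.7}, {"delta_pos": [-0.5017, 0.1042, -0.02], "turn": [0.0003, -0.0003, -0.0401], "fingers": 0.7}])

```text
clock: 33.42
position: [0.514, -0.0832, 0.0591]
ee_rot: [0.707, 0.707, -0.001, -0.002]
ft_force: [-0.3, -0.6, -5.8]
grip_width: 0.502
grasp_force: 72.9
```

Emit:
move_arm(plan=[{"delta_pos": [0, 0, 0], "turn": [0, 0, 0], "fingers": 0.7}, {"delta_pos": [0, 0, 0], "turn": [0, 0, 0], "fingers": 0.7}])

```text
clock: 33.67
position: [0.5164, -0.0835, 0.062]
ee_rot: [0.707, 0.707, -0.0, 0.0]
ft_force: [-0.4, 0.0, -5.4]
grip_width: 0.504
grasp_force: 73.0
```

```bash
python3 -c "
from h import *
go((.5162,-.0832,.0512,90))"
```

```text
t 33.67 pos [ 0.5164 -0.0835  0.062 ] F [-0.4  0.  -5.4] w 0.504 g 73.0
[0.0003, -0.0002, 0.0108] [0.0004, 0.0006, 0.0006]
```

Converted, 0.011 m / 0.6 = 0.0183, 0.009 m / 0.6 = 0.015.

Emit:
move_arm(plan=[{"delta_pos": [0, 0, 0.0083], "turn": [0, 0, 0], "fingers": 0.7}, {"delta_pos": [0, 0, 0.015], "turn": [0, 0, 0], "fingers": 0.7}, {"delta_pos": [0, 0, 0.0183], "turn": [0, 0, 0], "fingers": 0.7}, {"delta_pos": [0, 0, 0.0183], "turn": [0, 0, 0], "fingers": 0.7}, {"delta_pos": [0, 0, 0.0183], "turn": [0, 0, 0], "fingers": 0.7}])

```text
clock: 34.3
position: [0.5159, -0.0836, 0.0511]
ee_rot: [0.707, 0.707, -0.001, 0.0]
ft_force: [-6.8, -0.1, 14.8]
grip_width: 0.503
grasp_force: 74.4
```

```bash
python3 -c "
from h import *
go((.5162,-.0832,.0512,90),(.5015,.2959,.19,82.7),(.5015,.2959,.0362,82.7))"
```

```text
t 34.3 pos [ 0.5159 -0.0836  0.0511] F [-6.8 -0.1 14.8] w 0.503 g 74.4
[0.0004, 0.0003, -0.0001] [-0.0013, 0.0014, 0.0005]
[0.3793, -0.0144, -0.1394] [-0.0012, 0.0015, 0.1279]
[0.3795, -0.0142, 0.0144] [-0.0012, 0.0015, 0.1279]
```

Converted, 0.32 m / 0.6 = 0.5333, 0.26 m / 0.6 = 0.4333, 0.128 rad / 3.1416 = 0.0407.

Emit:
move_arm(plan=[{"delta_pos": [0, 0, 0], "turn": [0, 0, 0], "fingers": 0.25}, {"delta_pos": [0, 0, 0], "turn": [0, 0, 0], "fingers": 0.25}, {"delta_pos": [0, 0, 0], "turn": [0, 0, 0], "fingers": 0.25}, {"delta_pos": [0, 0, 0], "turn": [0, 0, 0], "fingers": 0.25}, {"delta_pos": [0, 0, -0.05], "turn": [0, 0, 0], "fingers": 0.25}, {"delta_pos": [0, 0, -0.1333], "turn": [0, 0, 0], "fingers": 0.25}, {"delta_pos": [0.0333, 0, -0.2], "turn": [0, 0, 0], "fingers": 0.25}, {"delta_pos": [0.1333, -0.0033, -0.2333], "turn": [0, 0, 0.0095], "fingers": 0.25}, {"delta_pos": [0.2333, -0.0067, -0.2333], "turn": [0, 0, 0.0191], "fingers": 0.25}, {"delta_pos": [0.3333, -0.0117, -0.2333], "turn": [0, 0, 0.0286], "fingers": 0.25}, {"delta_pos": [0.4333, -0.0167, -0.2333], "turn": [0, 0, 0.0382], "fingers": 0.25}, {"delta_pos": [0.5333, -0.02, -0.2333], "turn": [0, 0, 0.0407], "fingers": 0.25}])

```text
clock: 35.8
position: [0.5035, 0.2382, 0.1899]
ee_rot: [0.751, 0.66, -0.0, -0.0]
ft_force: [0.9, -0.5, -0.5]
grip_width: 0.747
grasp_force: 0.0
```

```bash
python3 -c "
from h import *
go((.5015,.2959,.14,82.7),(.5015,.2959,.0362,82.7))"
```

```text
t 35.8 pos [0.5035 0.2382 0.1899] F [ 0.9 -0.5 -0.5] w 0.747 g 0.0
[0.057, -0.0093, 0.0499] [-0.0006, 0.0004, -0.0012]
[0.057, -0.0093, 0.1537] [-0.0006, 0.0004, -0.0012]
```

Converted, 0.153 m / 0.6 = 0.255, 0.058 m / 0.6 = 0.0967, -0.001 rad / 3.1416 = -0.0003.

Emit:
move_arm(plan=[{"delta_pos": [0.0967, -0.015, 0.0333], "turn": [0, 0, -0.0003], "fingers": 0.25}, {"delta_pos": [0.0967, -0.015, 0.0833], "turn": [0, 0, -0.0003], "fingers": 0.25}, {"delta_pos": [0.0967, -0.015, 0.0833], "turn": [0, 0, -0.0003], "fingers": 0.25}, {"delta_pos": [0.0967, -0.015, 0.0833], "turn": [0, 0, -0.0003], "fingers": 0.25}, {"delta_pos": [0.0967, -0.015, 0.15], "turn": [0, 0, -0.0003], "fingers": 0.25}, {"delta_pos": [0.0967, -0.015, 0.2083], "turn": [0, 0, -0.0003], "fingers": 0.25}, {"delta_pos": [0.0967, -0.015, 0.2467], "turn": [0, 0, -0.0003], "fingers": 0.25}, {"delta_pos": [0.0967, -0.015, 0.255], "turn": [0, 0, -0.0003], "fingers": 0.25}, {"delta_pos": [0.0967, -0.015, 0.255], "turn": [0, 0, -0.0003], "fingers": 0.25}, {"delta_pos": [0.0967, -0.015, 0.255], "turn": [0, 0, -0.0003], "fingers": 0.25}])

```text
clock: 37.05
position: [0.5025, 0.2957, 0.0381]
ee_rot: [0.75, 0.661, 0.0, -0.0]
ft_force: [-0.2, 0.1, -0.1]
grip_width: 0.749
grasp_force: 0.0
```

```bash
python3 -c "
from h import *
go((.5015,.2959,.0362,82.7))"
```

```text
t 37.05 pos [0.5025 0.2957 0.0381] F [-0.2  0.1 -0.1] w 0.749 g 0.0
[0.0, -0.001, 0.0019] [0.0003, -0.0008, 0.0009]
```

Converted, 0.002 m / 0.6 = 0.0033, -0.001 m / 0.6 = -0.0017, 0.001 rad / 3.1416 = 0.0003.

Emit:
move_arm(plan=[{"delta_pos": [0, -0.0017, 0.0033], "turn": [0, 0, 0.0003], "fingers": 0.25}, {"delta_pos": [0, -0.0017, 0.0033], "turn": [0, 0, 0.0003], "fingers": 0.8}, {"delta_pos": [0, -0.0017, 0.0033], "turn": [0, 0, 0.0003], "fingers": 0.8}, {"delta_pos": [0, -0.0017, 0.0033], "turn": [0, 0, 0.0003], "fingers": 0.8}, {"delta_pos": [0, -0.0017, 0.0033], "turn": [0, 0, 0.0003], "fingers": 0.8}, {"delta_pos": [0, -0.0017, 0.0033], "turn": [0, 0, 0.0003], "fingers": 0.8}, {"delta_pos": [0, -0.0017, 0.0033], "turn": [0, 0, 0.0003], "fingers": 0.8}, {"delta_pos": [0, -0.0017, 0.0033], "turn": [0, 0, 0.0003], "fingers": 0.8}], force=60)

```text
clock: 38.05
position: [0.5012, 0.2954, 0.0352]
ee_rot: [0.751, 0.661, -0.0, -0.0]
ft_force: [-0.7, -1.9, 5.9]
grip_width: 0.382
grasp_force: 59.6
```

```bash
python3 -c "
from h import *
go((.5015,.2959,.0362,82.7),(.5179,-.0052,.165,90),(.5179,-.0052,.048,90))"
```

```text
t 38.05 pos [0.5012 0.2954 0.0352] F [-0.7 -1.9  5.9] w 0.382 g 59.6
[0.0005, 0.0003, -0.001] [-0.0005, 0.0001, -0.0001]
[-0.2961, 0.0548, -0.1298] [-0.0005, 0.0001, -0.1275]
[-0.2961, 0.0548, -0.0128] [-0.0005, 0.0001, -0.1275]
```

Converted, -0.2965 m / 0.6 = -0.4942, -0.25 m / 0.6 = -0.4167, -0.1275 rad / 3.1416 = -0.0406.

Emit:
move_arm(plan=[{"delta_pos": [0, 0, -0.05], "turn": [0, 0, 0], "fingers": 0.8}, {"delta_pos": [0, 0, -0.1333], "turn": [0, 0, 0], "fingers": 0.8}, {"delta_pos": [-0.05, 0.01, -0.2], "turn": [0, 0, -0.0064], "fingers": 0.8}, {"delta_pos": [-0.1417, 0.0267, -0.2167], "turn": [0, 0, -0.0159], "fingers": 0.8}, {"delta_pos": [-0.2333, 0.0433, -0.2167], "turn": [0, 0, -0.0255], "fingers": 0.8}, {"delta_pos": [-0.325, 0.06, -0.2167], "turn": [0, 0, -0.035], "fingers": 0.8}, {"delta_pos": [-0.4167, 0.0767, -0.2167], "turn": [0, 0, -0.0404], "fingers": 0.8}, {"delta_pos": [-0.4942, 0.0917, -0.2], "turn": [0, 0, -0.0406], "fingers": 0.8}, {"delta_pos": [-0.4942, 0.0917, -0.15], "turn": [0, 0, -0.0406], "fingers": 0.8}, {"delta_pos": [-0.4942, 0.0917, -0.0833], "turn": [0, 0, -0.0406], "fingers": 0.8}, {"delta_pos": [-0.4942, 0.0917, -0.0333], "turn": [0, 0, -0.0406], "fingers": 0.8}, {"delta_pos": [-0.4942, 0.0917, -0.0217], "turn": [0, 0, -0.0406], "fingers": 0.8}])

```text
clock: 39.55
position: [0.5158, -0.0056, 0.0456]
ee_rot: [0.707, 0.707, -0.002, -0.002]
ft_force: [0.0, -0.5, -4.8]
grip_width: 0.384
grasp_force: 60.8
```

Emit:
move_arm(plan=[{"delta_pos": [0, 0, 0], "turn": [0, 0, 0], "fingers": 0.8}, {"delta_pos": [0, 0, 0], "turn": [0, 0, 0], "fingers": 0.8}])

```text
clock: 39.8
position: [0.5186, -0.0056, 0.049]
ee_rot: [0.707, 0.707, 0.0, 0.0]
ft_force: [0.1, -0.2, -6.0]
grip_width: 0.382
grasp_force: 60.8
```

```bash
python3 -c "
from h import *
go((.5179,-.0057,.0362,90))"
```

```text
t 39.8 pos [ 0.5186 -0.0056  0.049 ] F [ 0.1 -0.2 -6. ] w 0.382 g 60.8
[-0.0001, -0.0007, 0.0128] [0.0006, 0.0003, 0.0001]
```

Converted, 0.0125 m / 0.6 = 0.0208, 0.01 m / 0.6 = 0.0167.

Emit:
move_arm(plan=[{"delta_pos": [0, -0.0008, 0.01], "turn": [0, 0, 0], "fingers": 0.8}, {"delta_pos": [0, -0.0008, 0.0167], "turn": [0, 0, 0], "fingers": 0.8}, {"delta_pos": [0, -0.0008, 0.0208], "turn": [0, 0, 0], "fingers": 0.8}, {"delta_pos": [0, -0.0008, 0.0208], "turn": [0, 0, 0], "fingers": 0.8}, {"delta_pos": [0, -0.0008, 0.0208], "turn": [0, 0, 0], "fingers": 0.8}])

```text
clock: 40.42
position: [0.5172, -0.0058, 0.0362]
ee_rot: [0.707, 0.707, -0.001, -0.0]
ft_force: [-8.4, -1.5, 10.5]
grip_width: 0.385
grasp_force: 62.6
```

```bash
python3 -c "
from h import *
go((.5179,-.0057,.0362,90),(.5116,.3705,.19,82.7),(.5116,.3705,.0451,82.7))"
```

```text
t 40.42 pos [ 0.5172 -0.0058  0.0362] F [-8.4 -1.5 10.5] w 0.385 g 62.6
[0.0001, 0.0007, 0.0] [-0.0017, 0.0013, 0.0001]
[0.3761, -0.0058, -0.1542] [-0.0017, 0.0014, 0.1275]
[0.3763, -0.0056, -0.0093] [-0.0017, 0.0014, 0.1275]
```

Converted, 0.32 m / 0.6 = 0.5333, -0.001 m / 0.6 = -0.0017, 0.1275 rad / 3.1416 = 0.0406.

Emit:
move_arm(plan=[{"delta_pos": [0, 0, 0], "turn": [0, 0, 0], "fingers": 0.25}, {"delta_pos": [0, 0, 0], "turn": [0, 0, 0], "fingers": 0.25}, {"delta_pos": [0, 0, 0], "turn": [0, 0, 0], "fingers": 0.25}, {"delta_pos": [0, 0, 0], "turn": [0, 0, 0], "fingers": 0.25}, {"delta_pos": [0, 0, -0.05], "turn": [0, 0, 0], "fingers": 0.25}, {"delta_pos": [0, 0, -0.1333], "turn": [0, 0, 0], "fingers": 0.25}, {"delta_pos": [0.0333, 0, -0.2167], "turn": [0, 0, 0], "fingers": 0.25}, {"delta_pos": [0.1333, -0.0017, -0.2567], "turn": [0, 0, 0.0095], "fingers": 0.25}, {"delta_pos": [0.2333, -0.0033, -0.2567], "turn": [0, 0, 0.0191], "fingers": 0.25}, {"delta_pos": [0.3333, -0.005, -0.2567], "turn": [0, 0, 0.0286], "fingers": 0.25}, {"delta_pos": [0.4333, -0.0067, -0.2567], "turn": [0, 0, 0.0382], "fingers": 0.25}, {"delta_pos": [0.5333, -0.0083, -0.2567], "turn": [0, 0, 0.0406], "fingers": 0.25}])

```text
clock: 41.92
position: [0.5124, 0.316, 0.1893]
ee_rot: [0.751, 0.66, -0.0, -0.0]
ft_force: [0.2, -0.5, 0.1]
grip_width: 0.754
grasp_force: 0.0
```

```bash
python3 -c "
from h import *
go((.5116,.3705,.14,82.7),(.5116,.3705,.0451,82.7))"
```

```text
t 41.92 pos [0.5124 0.316  0.1893] F [ 0.2 -0.5  0.1] w 0.754 g 0.0
[0.054, -0.0078, 0.0492] [-0.0008, 0.0004, -0.0013]
[0.054, -0.0077, 0.1441] [-0.0008, 0.0004, -0.0013]
```

Converted, 0.144 m / 0.6 = 0.24, 0.14 m / 0.6 = 0.2333, -0.001 rad / 3.1416 = -0.0003.

Emit:
move_arm(plan=[{"delta_pos": [0.0917, -0.0133, 0.0333], "turn": [0, 0, -0.0003], "fingers": 0.25}, {"delta_pos": [0.0917, -0.0133, 0.0833], "turn": [0, 0, -0.0003], "fingers": 0.25}, {"delta_pos": [0.0917, -0.0133, 0.0833], "turn": [0, 0, -0.0003], "fingers": 0.25}, {"delta_pos": [0.0917, -0.0133, 0.0833], "turn": [0, 0, -0.0003], "fingers": 0.25}, {"delta_pos": [0.0917, -0.0133, 0.15], "turn": [0, 0, -0.0003], "fingers": 0.25}, {"delta_pos": [0.0917, -0.0133, 0.2083], "turn": [0, 0, -0.0003], "fingers": 0.25}, {"delta_pos": [0.0917, -0.0133, 0.2333], "turn": [0, 0, -0.0003], "fingers": 0.25}, {"delta_pos": [0.0917, -0.0133, 0.24], "turn": [0, 0, -0.0003], "fingers": 0.25}, {"delta_pos": [0.0917, -0.0133, 0.24], "turn": [0, 0, -0.0003], "fingers": 0.25}, {"delta_pos": [0.0917, -0.0133, 0.24], "turn": [0, 0, -0.0003], "fingers": 0.25}])

```text
clock: 43.18
position: [0.5118, 0.3704, 0.0466]
ee_rot: [0.75, 0.661, 0.0, -0.0]
ft_force: [0.3, 0.1, 0.3]
grip_width: 0.755
grasp_force: 0.0
```

```bash
python3 -c "
from h import *
go((.5116,.3705,.0451,82.7))"
```

```text
t 43.17 pos [0.5118 0.3704 0.0466] F [0.3 0.1 0.3] w 0.755 g 0.0
[0.0001, -0.0002, 0.0015] [0.0002, -0.001, 0.0009]
```

Converted, 0.001 m / 0.6 = 0.0017, 0.001 rad / 3.1416 = 0.0003.

Emit:
move_arm(plan=[{"delta_pos": [0, 0, 0.0017], "turn": [0, 0, 0.0003], "fingers": 0.7}, {"delta_pos": [0, 0, 0.0017], "turn": [0, 0, 0.0003], "fingers": 0.7}, {"delta_pos": [0, 0, 0.0017], "turn": [0, 0, 0.0003], "fingers": 0.7}, {"delta_pos": [0, 0, 0.0017], "turn": [0, 0, 0.0003], "fingers": 0.7}, {"delta_pos": [0, 0, 0.0017], "turn": [0, 0, 0.0003], "fingers": 0.7}, {"delta_pos": [0, 0, 0.0017], "turn": [0, 0, 0.0003], "fingers": 0.7}, {"delta_pos": [0, 0, 0.0017], "turn": [0, 0, 0.0003], "fingers": 0.7}], force=60)

```text
clock: 44.05
position: [0.5118, 0.3701, 0.045]
ee_rot: [0.751, 0.661, 0.0, -0.0]
ft_force: [0.7, -0.8, 5.2]
grip_width: 0.453
grasp_force: 58.9
```

```bash
python3 -c "
from h import *
go((.5116,.3705,.0451,82.7),(.5162,.0769,.165,96.1),(.5162,.0769,.058,96.1))"
```

```text
t 44.05 pos [0.5118 0.3701 0.045 ] F [ 0.7 -0.8  5.2] w 0.453 g 58.9
[0.0004, -0.0003, -0.0001] [-0.0001, -0.0004, -0.0003]
[-0.2902, 0.0417, -0.1202] [-0.0001, -0.0004, -0.2341]
[-0.2902, 0.0417, -0.0132] [-0.0001, -0.0004, -0.2341]
```

Converted, -0.2905 m / 0.6 = -0.4842, -0.25 m / 0.6 = -0.4167, -0.234 rad / 3.1416 = -0.0745.

Emit:
move_arm(plan=[{"delta_pos": [0, 0, -0.05], "turn": [0, 0, 0], "fingers": 0.7}, {"delta_pos": [0, 0, -0.1333], "turn": [0, 0, 0], "fingers": 0.7}, {"delta_pos": [-0.05, 0.0067, -0.1917], "turn": [0, 0, -0.0127], "fingers": 0.7}, {"delta_pos": [-0.1417, 0.02, -0.2], "turn": [0, 0, -0.0286], "fingers": 0.7}, {"delta_pos": [-0.2333, 0.0333, -0.2], "turn": [0, 0, -0.0446], "fingers": 0.7}, {"delta_pos": [-0.325, 0.0467, -0.2], "turn": [0, 0, -0.0605], "fingers": 0.7}, {"delta_pos": [-0.4167, 0.06, -0.2], "turn": [0, 0, -0.0716], "fingers": 0.7}, {"delta_pos": [-0.4842, 0.0692, -0.1917], "turn": [0, 0, -0.0745], "fingers": 0.7}, {"delta_pos": [-0.4842, 0.0692, -0.15], "turn": [0, 0, -0.0745], "fingers": 0.7}, {"delta_pos": [-0.4842, 0.0692, -0.0833], "turn": [0, 0, -0.0745], "fingers": 0.7}, {"delta_pos": [-0.4842, 0.0692, -0.0333], "turn": [0, 0, -0.0745], "fingers": 0.7}, {"delta_pos": [-0.4842, 0.0692, -0.0217], "turn": [0, 0, -0.0745], "fingers": 0.7}])

```text
clock: 45.55
position: [0.5133, 0.0761, 0.0549]
ee_rot: [0.668, 0.744, -0.002, -0.002]
ft_force: [-0.2, -0.3, -7.0]
grip_width: 0.454
grasp_force: 61.0
```

Emit:
move_arm(plan=[{"delta_pos": [0, 0, 0], "turn": [0, 0, 0], "fingers": 0.7}, {"delta_pos": [0, 0, 0], "turn": [0, 0, 0], "fingers": 0.7}])

```text
clock: 45.8
position: [0.5162, 0.0767, 0.0584]
ee_rot: [0.668, 0.744, 0.0, 0.0]
ft_force: [-0.3, 0.1, -5.9]
grip_width: 0.456
grasp_force: 61.0
```

```bash
python3 -c "
from h import *
go((.5164,.0765,.046,96.1))"
```

```text
t 45.8 pos [0.5162 0.0767 0.0584] F [-0.3  0.1 -5.9] w 0.456 g 61.0
[-0.0002, 0.0002, 0.0124] [0.0003, 0.0, 0.0002]
```

Converted, 0.0122 m / 0.6 = 0.0203, 0.01 m / 0.6 = 0.0167.

Emit:
move_arm(plan=[{"delta_pos": [0, 0.0008, 0.01], "turn": [0, 0, 0], "fingers": 0.7}, {"delta_pos": [0, 0.0008, 0.0167], "turn": [0, 0, 0], "fingers": 0.7}, {"delta_pos": [0, 0.0008, 0.0203], "turn": [0, 0, 0], "fingers": 0.7}, {"delta_pos": [0, 0.0008, 0.0203], "turn": [0, 0, 0], "fingers": 0.7}, {"delta_pos": [0, 0.0008, 0.0203], "turn": [0, 0, 0], "fingers": 0.7}])

```text
clock: 46.42
position: [0.5161, 0.0763, 0.0459]
ee_rot: [0.669, 0.744, -0.001, -0.0]
ft_force: [-5.6, -2.8, 7.4]
grip_width: 0.452
grasp_force: 61.6
```

Converted, 0.25 m / 0.6 = 0.4167, -0.2 m / 0.6 = -0.3333.

Emit:
move_arm(plan=[{"delta_pos": [0, 0, 0], "turn": [0, 0, 0], "fingers": 0.25}, {"delta_pos": [0, 0, 0], "turn": [0, 0, 0], "fingers": 0.25}, {"delta_pos": [0, 0, 0], "turn": [0, 0, 0], "fingers": 0.25}, {"delta_pos": [0, 0, 0], "turn": [0, 0, 0], "fingers": 0.25}, {"delta_pos": [0, 0, -0.05], "turn": [0, 0, 0], "fingers": 0.25}, {"delta_pos": [0, 0, -0.1333], "turn": [0, 0, 0], "fingers": 0.25}, {"delta_pos": [0.0333, 0, -0.2167], "turn": [0, 0, 0], "fingers": 0.25}, {"delta_pos": [0.1333, 0, -0.3], "turn": [0, 0, 0], "fingers": 0.25}, {"delta_pos": [0.2333, 0, -0.3333], "turn": [0, 0, 0], "fingers": 0.25}, {"delta_pos": [0.3333, 0, -0.3333], "turn": [0, 0, 0], "fingers": 0.25}, {"delta_pos": [0.4167, 0, -0.3333], "turn": [0, 0, 0], "fingers": 0.25}, {"delta_pos": [0.4167, 0, -0.3333], "turn": [0, 0, 0], "fingers": 0.25}])

```text
clock: 47.92
position: [0.4857, 0.3318, 0.2454]
ee_rot: [0.664, 0.747, 0.0, -0.002]
ft_force: [0.6, -0.6, -0.6]
grip_width: 0.747
grasp_force: 0.0
```

```bash
python3 -c "
from h import *
go()
c=camera('top'); R,t=ext(c)
cv2.imwrite('pics/t9.png',cv2.resize(c['color'][:,:,::-1],(800,600)))
for n,(u0,u1,v0,v1),z in [('block',(205,235,183,212),.085),('jack',(243,270,185,212),.083),('cyl',(278,304,185,212),.095)]:
    m=np.array([R@(ray(c,u,v)*c['range_z'][v,u])+t for v in range(v0,v1) for u in range(u0,u1)]); m=m[abs(m[:,2]-z)<.006]; print(n,len(m),m.mean(0).round(4),cv2.minAreaRect((m[:,:2]*1000).astype(np.float32)))
"
```

```text
t 47.92 pos [0.4857 0.3318 0.2454] F [ 0.6 -0.6 -0.6] w 0.747 g 0.0
block 328 [0.5188 0.0773 0.0837] ((516.839599609375, 77.05160522460938), (39.954368591308594, 50.219661712646484), 5.719937801361084)
jack 115 [ 0.5169 -0.0044  0.0815] ((516.8511962890625, -4.468025207519531), (25.214801788330078, 24.756145477294922), 0.9653242230415344)
cyl 183 [ 0.5164 -0.0841  0.0936] ((516.6002807617188, -83.64543151855469), (42.43882751464844, 42.49881362915039), 47.48579788208008)
```

View pics/t9.png

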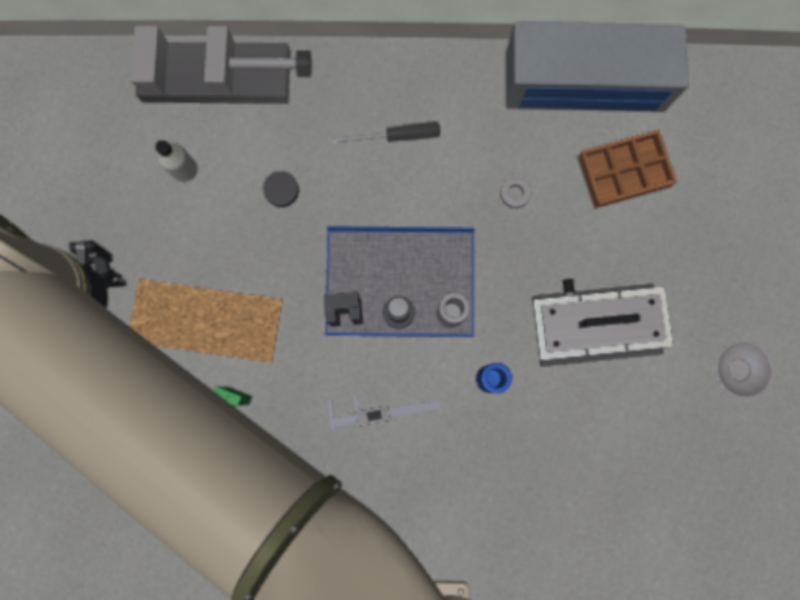

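```bash
python3 -c "
from workcell import *
print(abs(get_obs()['joint_velocities']).max()); print(hand_in())"
```

```text
0.0819799133840516
the job is handed in; nothing more can be done
None
```

The job is done and handed in at about 48 s of the 152 s. The plate lies flat on the stage, within about 1 mm of centre and aligned to within about 0.1°. The three pieces stand upright in the tray within about 2 mm of where they started.

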